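Sort two art blocks into the lanes they fit

TASK

Slide the two white-faced wooden art blocks along the table into the two lanes of the plywood rack, one block in each lane, both pushed fully home against the end stop. The lanes look alike but only one is wide enough for the wider block: find it by a trial push, back out if it binds, never press hard on a block, never lift a block off the table, and leave the cups and the jar where they stand.

Things in the scene. Friction and masses are not known exactly. Their poses are not given: they have to be found in the camera images.
- rack: Fixed plywood rack, no floor, open top: two straight lanes side by side. Origin at table height, middle of its open mouth; x = direction blocks are pushed in, y across the lanes, z up. 12 mm walls, 30 mm high, at y = -96, 0, +96 mm from x = -6 mm (round noses); end stop's inner face at x = 115 mm. Lane centre lines at y = +48 and -48 mm. Nothing of it is over 30 mm high.
- lane_a_home (a point): Where a block's centre is when fully home in the lane at y = +48 mm: rack x = 65 mm, 30 mm above the table. Pale liner strips (29 mm high, front corners rounded) line both sides of each lane from x = 0: one lane is 79 mm wide between its strips, the other 69 mm. Which is the wide one changes from run to run and is not reported.
- lane_b_home (a point): The same point of the other lane, at y = -48 mm, x = 65 mm. A lane that a block fits guides it in if it is square and within 2 mm of the centre line; wood grips wood, so it will not steer itself in from farther off.
- wide_block_center (a point): Centre (30 mm above the table) of the wider loose block: 100 mm long (x) by 74 wide (y) by 60 tall, wood, white top, 0.26 to 0.46 kg. Starts between rack and narrower block. Fits only the 79 mm lane; in the other it binds at the mouth (centre about rack x = -48 mm). Slides with 1 to 5 N; pressing over 80 N fails. Fingertips 38 mm up can push it from any side, over the walls too.
- narrow_block_center (a point): Centre (30 mm above the table) of the narrower loose block: 100 mm long (x) by 64 wide (y) by 60 tall, otherwise like the wider one. Starts farther from the rack's mouth, behind the wider block. Slides into either lane but must end in the one the wider block does not fit. Same 80 N limit.
- stick_cup: Bystander: clear cup with upright wooden stirring sticks, 80 mm across at the rim, about 155 mm tall with the sticks, standing beyond the rack's end stop. Origin at the centre of its foot. Leave alone.
- paint_cup: Bystander: small clear cup with grey set paint, 54 mm across, 60 mm tall. Origin at the centre of its foot. Leave alone.
- jar: Bystander: white jar, 60 mm across, 75 mm tall. Origin at the centre of its foot. Leave alone.
Things that resemble listed ones, but are neither listed nor needed, are in the scene too. What is shaped like the part that bears wide_block_center but yellow is not meant.

How it is judged:
By the outcome, as a careful person would: the job done as asked, in the order asked, and still so for the second after the job is handed in, with the robot touching nothing.
It also fails if it takes over 72 s, if anything falls off the work surface, if the arm or the gripper's body presses on something with over 40 N, if the wrist force passes 120 N, or if a joint passes its speed limit or range.

ROBOT

A 6-joint arm with a two-finger parallel gripper is mounted at the origin on the work surface. World frame = base frame: x ahead of the robot, y to its left, z up, the work surface at z = 0. Lengths are in m, angles in rad, forces in N, time in s.
With the tool pointing down it reaches from about 0.35 to 0.975 m from the base axis. Payload 4.9 kg.
Tool frame: the origin (TCP) lies at the very end of the fingers, on their centre line; the grasp point (between the pads) lies 19 mm behind it; z points along the fingers, y is the direction in which the jaws open and shut (so a half turn about z gives the same grasp; the last joint's range is limited). The gripper opens to 85 mm and grips with 20 to 120 N. Pads are 22 mm wide; open, the fingers measure 114 mm over their backs; the gripper's body (76 mm by 85 mm) begins 54 mm behind the grasp point. The pads swing forward as they close: fully open they stand 13 mm farther back than shut.
Start: joints at [-1.234, 0.053, 1.613, -0, 1.476, -0.119], TCP at [0.275, -0.561, 0.231] pointing down, gripper open.
Joint ranges: [-3.01, 3.01], [-1.01, 2.22], [0.06, 2.58], [-1.02, 4.17], [0.09, 2.62], [-3.14, 3.14]. Speed limits (rad/s): [2.57, 2.57, 3.14, 3.14, 3.14, 3.14].

INTERFACE

Orientations are given as a unit quaternion [w, x, y, z].
In Python, from plant import state, eyes, job_done gives the robot as it stands.
- The arm moves only by the tool apply_moves, never from a script. Its argument "commands" is a list of rows, each an object with "linear": the shift along the tool's x, y, z in m, a list of three; "delta_rot": the turn, a rotation vector about the tool's x, y, z in degrees, a list of three; "fingers": the closure in counts, from 0 (fully open) to 255 (shut). In form: [{"linear": [x, y, z], "delta_rot": [wx, wy, wz], "fingers": fingers}, ...]. A call has exactly 8 rows; each row is the pose to reach, as a shift and turn from the pose commanded when the call began, along the tool's axes at that moment; what a row does not reach only later rows make up. A row lasts 1/10 s, in which the tool goes at most 50 mm and 8.59 degrees, less where a joint would pass 70% of its speed; a pose out of reach is approached as far as the arm can. A call with a gripper value outside its range is refused whole. The fingers move at their own pace and stop on an object; the grip force is fixed at half the most. Time passes only in rows, so rows that repeat a pose let the fingers close, or fill a call up. It gives the time, the measured TCP pose, the force and the opening at its end, in the units of the state.
- state(): the state, without advancing time (a new reading comes with each control period).
- eyes.grab_frame(name): name is "side" or "top" or "wrist"; returns the picture (384x512x3 uint8, red, green, blue); there is no depth.
- eyes.camera_params(name): a dict with "fx", "fy", "cx", "cy" (pixels), "position" and "rotation" of the camera in the world; the wrist camera has in their place "T_tool_cam" (4x4, takes a point from camera to tool coordinates, whose origin is the TCP and whose axes are the flange's). Camera axes: x right, y down, z forward; pixel columns grow to the right and rows downward; lengths in m; the calibration is good to about 2 mm. A picture is of the moment at which its call begins: read the wrist's pose just before it. camera_params takes no time and is no camera call.
- job_done(): hands the job in, once; it reports no verdict.
The state is a dict: "time": time; "joint_pos": joint angles; "joint_vel": joint speeds; "joint_efforts": joint torques, N m; "tool_pos": TCP position; "tool_rot": TCP orientation; "contact_force": force on the tool from outside, world axes, zero at the start; "ft_torque": the same for the moment, N m; "gripper_width": opening from 0.0 (shut) to 1.0 (fully open).
Only numpy, scipy, OpenCV 4.12 (cv2) and the standard library are available. Lean on these libraries where they do the work, as an engineer would, in place of code of your own. Each camera call takes 0.05 s, during which the arm holds its last target.

## Working session

There is one attempt and no reset: what is moved stays moved. The work goes in short steps, Python scripts to look and compute and a tool call to move; the robot and the scene stay as the last step left them, time stands still between calls to the robot, and variables do not carry over. Pictures are saved under pics/ and viewed, and the job is handed in when it is done.

Besides the shell and the picture viewer there is one more tool, called after ">>>" as name([rows], argument=value, ...), one row to a line, values as JSON. apply_moves: Moves the arm, as the interface text tells. Its arguments: {"type":"object","properties":{"commands":{"type":"array","items":{"type":"object","properties":{"linear":{"type":"array","items":{"type":"number"}},"delta_rot":{"type":"array","items":{"type":"number"}},"fingers":{"type":"number"}}}}},"required":["commands"]}

```bash
ls; mkdir -p pics; python3 - <<'E'
from plant import state, eyes
import cv2
for n in("top","side","wrist"):
    f=eyes.grab_frame(n); cv2.imwrite(f"pics/{n}0.png",f[:,:,::-1])
    print(n,eyes.camera_params(n))
print(state())
E
```

```text
pics
top {'fx': 492.58787425309697, 'fy': 492.58787425309697, 'cx': 255.42870126681095, 'cy': 200.40923596679738, 'position': array([0.42547865, 0.09424305, 1.29653745]), 'rotation': array([ 0.03354116, -0.70302374,  0.70909894, -0.04255934])}
side {'fx': 420.41330806214194, 'fy': 420.41330806214194, 'cx': 257.01245627038315, 'cy': 193.08785071190397, 'position': array([ 0.42999657, -0.66534885,  0.86750483]), 'rotation': array([-0.36014701,  0.92763511, -0.09088695,  0.03907432])}
wrist {'fx': 324.94680128326326, 'fy': 324.94680128326326, 'cx': 266.715352598024, 'cy': 190.81234211422074, 'T_tool_cam': array([[ 5.66850688e-04, -9.51482605e-01, -3.07702016e-01,
         7.87612448e-02],
       [ 9.99999400e-01,  2.50948714e-04,  1.06621665e-03,
        -1.12992442e-03],
       [-9.37269167e-04, -3.07702436e-01,  9.51482177e-01,
        -1.43617311e-01],
       [ 0.00000000e+00,  0.00000000e+00,  0.00000000e+00,
         1.00000000e+00]])}
{'time': 0.15, 'joint_pos': array([-1.23401856e+00,  5.31990507e-02,  1.61397075e+00,  7.35831562e-06,
        1.47598400e+00, -1.18978339e-01]), 'joint_vel': array([ 0.0008206 , -0.00082621, -0.00404682,  0.00013462,  0.00081588,
        0.00039846]), 'joint_efforts': array([ 5.42921339e-05, -3.94242132e+01, -3.70721805e+01, -1.03575057e-04,
        4.61637988e-03,  1.15893693e-05]), 'tool_pos': array([ 0.27494366, -0.56074392,  0.23035394]), 'tool_rot': array([-7.76347098e-04,  9.74147742e-01,  2.25910532e-01, -8.11955911e-05]), 'contact_force': array([ 0.12577301, -0.01975416, -0.29985568]), 'ft_torque': array([ 0.01094355, -0.03549957,  0.00675062]), 'gripper_width': 0.9995186601978283}
```

View pics/top0.png

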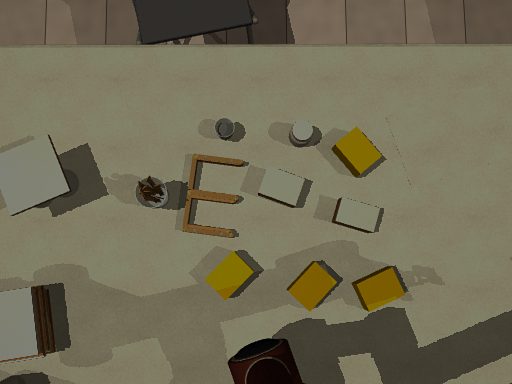

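View pics/side0.png

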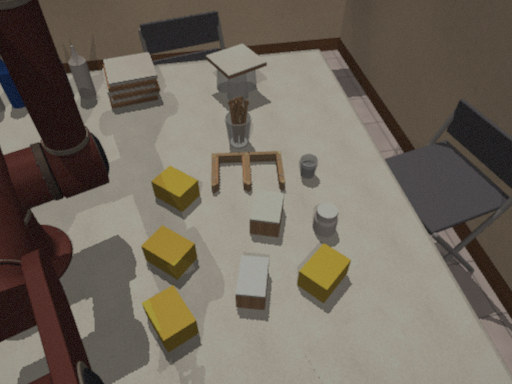

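The top view shows the rack at about (185–245, 155–237), with its mouth facing right. There are two white-topped blocks, at (283,187) and (357,214), and four yellow look-alikes to ignore. I'll enlarge that area next.

```bash
cat > h.py <<'E'
import numpy as np, cv2
from scipy.spatial.transform import Rotation as R
from plant import state, eyes
def cam(n):
    p=eyes.camera_params(n); q=p['rotation']
    return p, R.from_quat([q[1],q[2],q[3],q[0]]).as_matrix(), np.array(p['position'])
def pix2w(n,uv,z):
    p,M,t=cam(n); uv=np.atleast_2d(uv).astype(float)
    d=np.c_[(uv[:,0]-p['cx'])/p['fx'],(uv[:,1]-p['cy'])/p['fy'],np.ones(len(uv))]@M.T
    return t+d*((z-t[2])/d[:,2])[:,None]
def w2pix(n,X):
    p,M,t=cam(n); c=(np.atleast_2d(X)-t)@M
    return np.c_[p['fx']*c[:,0]/c[:,2]+p['cx'],p['fy']*c[:,1]/c[:,2]+p['cy']]
def crop(n,name,u0,v0,w,h,s):
    f=eyes.grab_frame(n)[:,:,::-1]; np.save(f'pics/{name}.npy',f)
    c=cv2.resize(f[v0:v0+h,u0:u0+w],None,fx=s,fy=s,interpolation=cv2.INTER_CUBIC)
    for u in range((u0+9)//10*10,u0+w,10):
        cv2.line(c,((u-u0)*s,0),((u-u0)*s,4 if u%50 else 12),(0,0,255),1)
        if u%50==0: cv2.putText(c,str(u),((u-u0)*s,22),0,.4,(0,0,255))
    for v in range((v0+9)//10*10,v0+h,10):
        cv2.line(c,(0,(v-v0)*s),(4 if v%50 else 12,(v-v0)*s),(0,0,255),1)
        if v%50==0: cv2.putText(c,str(v),(14,(v-v0)*s),0,.4,(0,0,255))
    cv2.imwrite(f'pics/{name}.png',c)
E
python3 - <<'E'
from h import *
crop('top','t1',175,140,110,110,5)
f=np.load('pics/t1.npy')
c=cv2.resize(f[160:240,250:390],None,fx=5,fy=5,interpolation=cv2.INTER_CUBIC)
cv2.imwrite('pics/t1b.png',c)
E
```

```text
(no output)
```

View pics/t1.png

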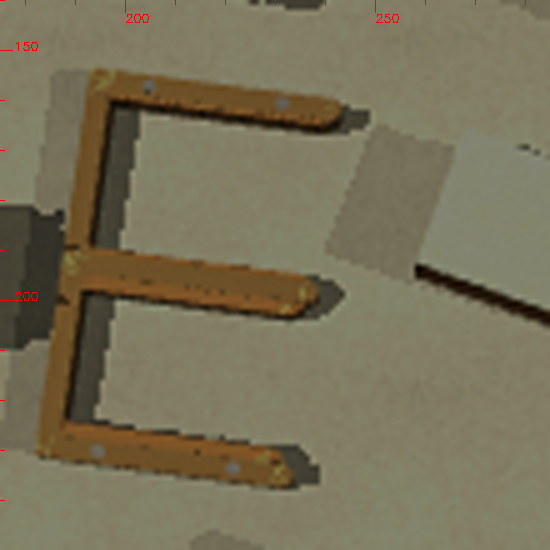

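View pics/t1b.png

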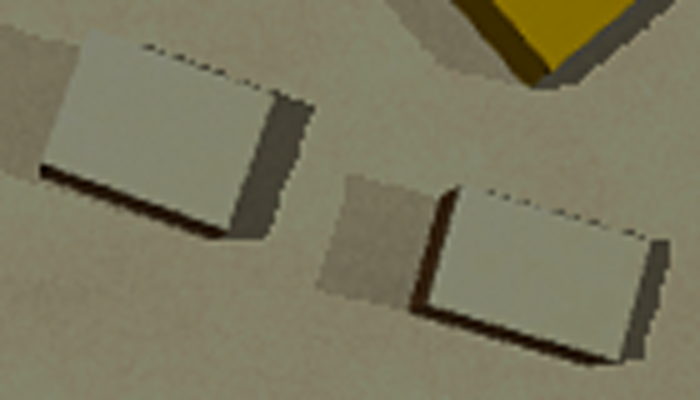

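```bash
python3 - <<'E'
from h import *
z=lambda a,u0,v0:np.array(a)/5.-0.4+[u0,v0]
tips=pix2w('top',z([(342,112),(318,293),(292,470)],175,140),.03)
back=pix2w('top',z([(92,68),(38,458)],175,140),.03)
print(tips,back)
print(np.linalg.norm(np.diff(tips,axis=0),axis=1),np.linalg.norm(back[0]-back[1]))
for b in ([(40,168),(90,30),(278,95),(228,235)],[(425,303),(460,187),(650,240),(620,362)]):
    w=pix2w('top',z(b,250,160),.06); print(w, w.mean(0)); 
    print([np.linalg.norm(w[i]-w[(i+1)%4]) for i in range(4)])
print(pix2w('top',[(152,192),(225,128),(302,132)],.0))
E
```

```text
[[0.66331041 0.10890627 0.03      ]
 [0.56842019 0.12194077 0.03      ]
 [0.47710769 0.13578344 0.03      ]] [[0.68751055 0.23918685 0.03      ]
 [0.484395   0.26595708 0.03      ]]
[0.09578128 0.09235578] 0.2048720875235423
[[ 0.57737377  0.07216599  0.06      ]
 [ 0.64794628  0.04602063  0.06      ]
 [ 0.61379995 -0.0491356   0.06      ]
 [ 0.54256358 -0.02242168  0.06      ]] [0.59542089 0.01165733 0.06      ]
[np.float64(0.07525995142688235), np.float64(0.101097382678997), np.float64(0.07608056945778831), np.float64(0.10078976796345283)]
[[ 0.50734948 -0.12116218  0.06      ]
 [ 0.56602904 -0.14048951  0.06      ]
 [ 0.53829398 -0.23604509  0.06      ]
 [ 0.47680364 -0.21865988  0.06      ]] [ 0.52211904 -0.17908917  0.06      ]
[np.float64(0.06178054985012982), np.float64(0.09949925998574163), np.float64(0.0639007651642278), np.float64(0.10217068840329033)]
[[ 0.5901097   0.35047447  0.        ]
 [ 0.76199666  0.15702333  0.        ]
 [ 0.74973428 -0.05002291  0.        ]]
```

```bash
cat >> h.py <<'E'
def tool():
    s=state(); q=s['tool_rot']; return s,R.from_quat([q[1],q[2],q[3],q[0]]).as_matrix(),np.array(s['tool_pos'])
def plan(xyz,head):
    s,M,t=tool(); h=np.radians(head)
    G=np.array([[np.cos(h),np.sin(h),0],[np.sin(h),-np.cos(h),0],[0,0,-1]]).T
    G=np.c_[[np.cos(h),np.sin(h),0],[np.sin(h),-np.cos(h),0],[0,0,-1]]
    print('t',s['time'],'pos',t.round(4),'head',np.degrees(np.arctan2(M[1,0],M[0,0])).round(2),'F',np.round(s['contact_force'],1),'w',round(s['gripper_width'],3))
    print('linear(mm)',(M.T@(np.array(xyz)-t)*1e3).round(1),'rot',np.degrees(R.from_matrix(M.T@G).as_rotvec()).round(2))
def wcam():
    s,M,t=tool(); p=eyes.camera_params('wrist'); T=np.array(p['T_tool_cam'])
    return p,M@T[:3,:3],t+M@T[:3,3]
_cam=cam
def cam(n):
    return wcam() if n=='wrist' else _cam(n)
E
python3 - <<'E'
from h import *
plan([.60,.06,.26],82)
E
```

```text
t 0.2 pos [ 0.275  -0.5608  0.2305] head 26.11 F [-0.1  0.   0.3] w 0.995
linear(mm) [ 565.1 -414.4  -28.9] rot [-6.000e-02 -4.000e-02 -5.589e+01]
```

>>> apply_moves([
  {"linear": [0.035, -0.026, -0.003], "delta_rot": [0, 0, -4], "fingers": 0},
  {"linear": [0.07, -0.052, -0.006], "delta_rot": [0, 0, -8], "fingers": 0},
  {"linear": [0.105, -0.078, -0.01], "delta_rot": [0, 0, -12], "fingers": 0},
  {"linear": [0.14, -0.104, -0.015], "delta_rot": [0, 0, -16], "fingers": 0},
  {"linear": [0.175, -0.13, -0.02], "delta_rot": [0, 0, -20], "fingers": 0},
  {"linear": [0.21, -0.156, -0.025], "delta_rot": [0, 0, -24], "fingers": 0},
  {"linear": [0.245, -0.182, -0.029], "delta_rot": [0, 0, -28], "fingers": 0},
  {"linear": [0.28, -0.207, -0.029], "delta_rot": [0, 0, -32], "fingers": 0},
])

```text
time: 1.0
tool_pos: [0.4361, -0.2505, 0.2611]
tool_rot: [0.001, 0.873, 0.487, 0.0]
contact_force: [0.5, 0.6, -0.3]
gripper_width: 1.001
```

```bash
python3 - <<'E'
from h import *
plan([.60,.06,.26],82)
E
```

```text
t 1.0 pos [ 0.4361 -0.2505  0.2611] head 58.27 F [ 0.5  0.6 -0.3] w 1.001
linear(mm) [350.3 -23.9   1. ] rot [ 9.000e-02  2.000e-02 -2.373e+01]
```

>>> apply_moves([
  {"linear": [0.048, -0.003, 0], "delta_rot": [0, 0, -4], "fingers": 0},
  {"linear": [0.096, -0.006, 0], "delta_rot": [0, 0, -8], "fingers": 0},
  {"linear": [0.144, -0.01, 0], "delta_rot": [0, 0, -12], "fingers": 0},
  {"linear": [0.192, -0.014, 0], "delta_rot": [0, 0, -16], "fingers": 0},
  {"linear": [0.24, -0.018, 0], "delta_rot": [0, 0, -20], "fingers": 0},
  {"linear": [0.288, -0.021, 0], "delta_rot": [0, 0, -23.7], "fingers": 0},
  {"linear": [0.33, -0.023, 0], "delta_rot": [0, 0, -23.7], "fingers": 0},
  {"linear": [0.35, -0.024, 0], "delta_rot": [0, 0, -23.7], "fingers": 0},
])

```text
time: 1.8
tool_pos: [0.6006, 0.061, 0.2598]
tool_rot: [-0.0, 0.755, 0.656, 0.0]
contact_force: [-0.4, -0.7, 0.4]
gripper_width: 1.001
```

```bash
python3 - <<'E'
from h import *
plan([.60,.06,.26],82)
f=eyes.grab_frame('wrist')[:,:,::-1]; cv2.imwrite('pics/w1.png',cv2.resize(f,(800,600),interpolation=cv2.INTER_CUBIC))
np.save('pics/w1.npy',f)
E
```

```text
t 1.8 pos [0.6006 0.061  0.2598] head 82.0 F [-0.4 -0.7  0.4] w 1.001
linear(mm) [-1.1 -0.5 -0.2] rot [-0.03 -0.04 -0.  ]
```

View pics/w1.png

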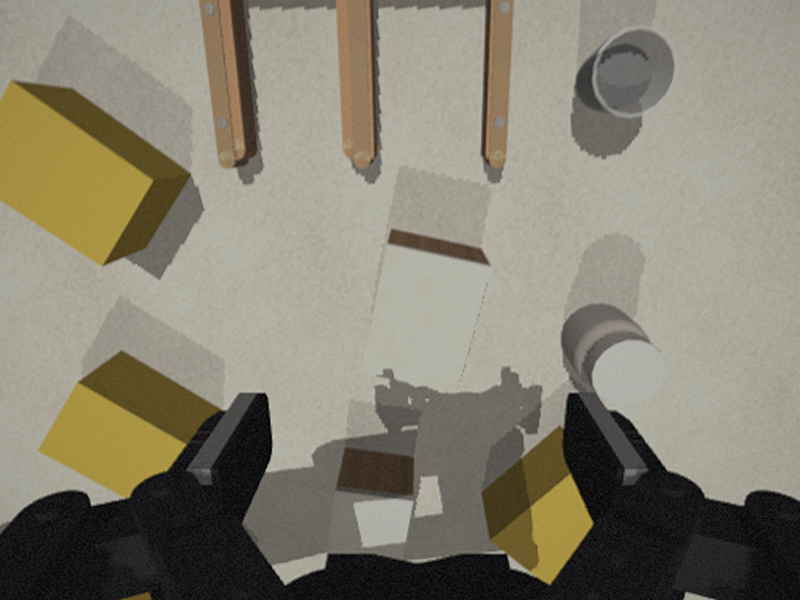

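The wrist view shows the three rack noses at (232,158), (362,158) and (496,158), and the wide block's white top centred near (430,310). The wide block's front faces the rack at a slight angle. I'll enlarge the mouth.

```bash
python3 - <<'E'
from h import *
f=np.load('pics/w1.npy')
cv2.imwrite('pics/w1c.png',cv2.resize(f[0:120,125:345],None,fx=3.6,fy=3.6,interpolation=cv2.INTER_CUBIC))
E
```

```text
(no output)
```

View pics/w1c.png

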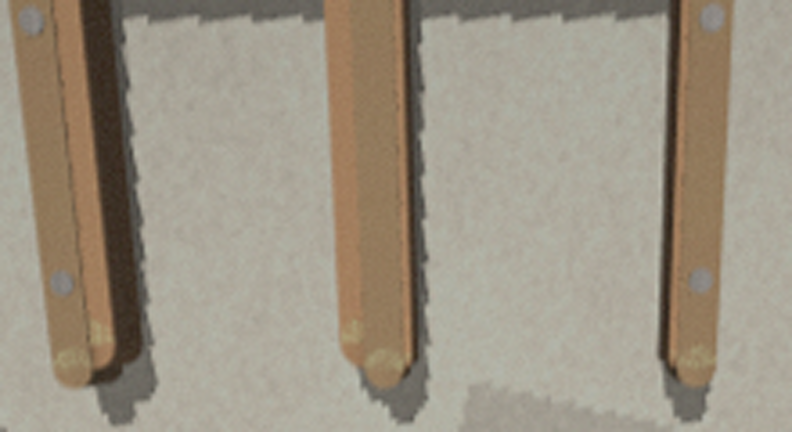

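The enlarged crop shows thick pale strips in the left lane (y=+48, nearer the robot) and thin strips in the right lane (y=-48). I'll make the trial push in the right lane.

```bash
python3 - <<'E'
from h import *
z=lambda a,s,u0,v0:(np.array(a)+.5)/s-.5+[u0,v0]
t=pix2w('wrist',z([(72,387),(386,388),(697,387)],3.6,125,0),.03); print(t)
d=t[2]-t[0]; print(np.linalg.norm(np.diff(t,axis=0),axis=1),np.degrees(np.arctan2(d[1],d[0]))+90)
# wall top centre lines  (y=20 and y=340)
for a in ([(14,20),(59,20),(49,350),(92,350)],[(352,20),(404,20),(363,350),(411,350)],[(683,20),(733,20),(673,350),(718,350)]):
    w=pix2w('wrist',z(a,3.6,125,0),.03); c0=(w[0]+w[1])/2;c1=(w[2]+w[3])/2;d=c0-c1
    print(np.linalg.norm(w[0]-w[1]),np.linalg.norm(w[2]-w[3]),np.degrees(np.arctan2(d[1],d[0])),c1)
# white block top
s=800/512
w=pix2w('wrist',(np.array([(388,246),(490,265),(460,386),(368,370)])+.5)/s-.5,.06); print(w)
E
```

```text
[[0.47373238 0.13773637 0.03      ]
 [0.56998509 0.12405846 0.03      ]
 [0.66544704 0.11109726 0.03      ]]
[0.09721969 0.09633783] 82.08929798360798
0.012743260735168172 0.013188890708259318 81.612614112149 [0.47604776 0.14853221 0.03      ]
0.014729722338964527 0.014726674331671935 81.84817055906257 [0.57221425 0.13517128 0.03      ]
0.014167076904314199 0.013810089172451067 82.59600460478605 [0.66597632 0.12214441 0.03      ]
[[ 0.58179336  0.0717676   0.06      ]
 [ 0.65002452  0.04870564  0.06      ]
 [ 0.61885992 -0.04154018  0.06      ]
 [ 0.55250211 -0.01892472  0.06      ]]
```

```bash
python3 - <<'E'
from h import *
plan([.598,.013,.12],70)
E
```

```text
t 1.85 pos [0.6012 0.0623 0.2597] head 82.06 F [-1.4  1.2  0.9] w 1.002
linear(mm) [-49.5   3.7 139.6] rot [-0.03 -0.12 12.06]
```

>>> apply_moves([
  {"linear": [-0.0245, 0.002, 0.03], "delta_rot": [0, 0, 6], "fingers": 0},
  {"linear": [-0.049, 0.004, 0.06], "delta_rot": [0, 0, 12], "fingers": 0},
  {"linear": [-0.049, 0.004, 0.09], "delta_rot": [0, 0, 12], "fingers": 0},
  {"linear": [-0.049, 0.004, 0.12], "delta_rot": [0, 0, 12], "fingers": 0},
  {"linear": [-0.049, 0.004, 0.14], "delta_rot": [0, 0, 12], "fingers": 0},
  {"linear": [-0.049, 0.004, 0.14], "delta_rot": [0, 0, 12], "fingers": 0},
  {"linear": [-0.049, 0.004, 0.14], "delta_rot": [0, 0, 12], "fingers": 0},
  {"linear": [-0.049, 0.004, 0.14], "delta_rot": [0, 0, 12], "fingers": 0},
])

```text
time: 2.65
tool_pos: [0.598, 0.0085, 0.1223]
tool_rot: [0.001, 0.82, 0.572, 0.001]
contact_force: [1.5, -0.5, -0.3]
gripper_width: 1.0
```

```bash
python3 - <<'E'
from h import *
plan([.598,.013,.025],70)
f=eyes.grab_frame('wrist')[:,:,::-1]; cv2.imwrite('pics/w2.png',cv2.resize(f,(800,600),interpolation=cv2.INTER_CUBIC))
E
```

```text
t 2.65 pos [0.598  0.0085 0.1223] head 69.81 F [ 1.5 -0.5 -0.3] w 1.0
linear(mm) [ 4.2 -1.9 97.3] rot [ 0.17 -0.04 -0.19]
```

View pics/w2.png

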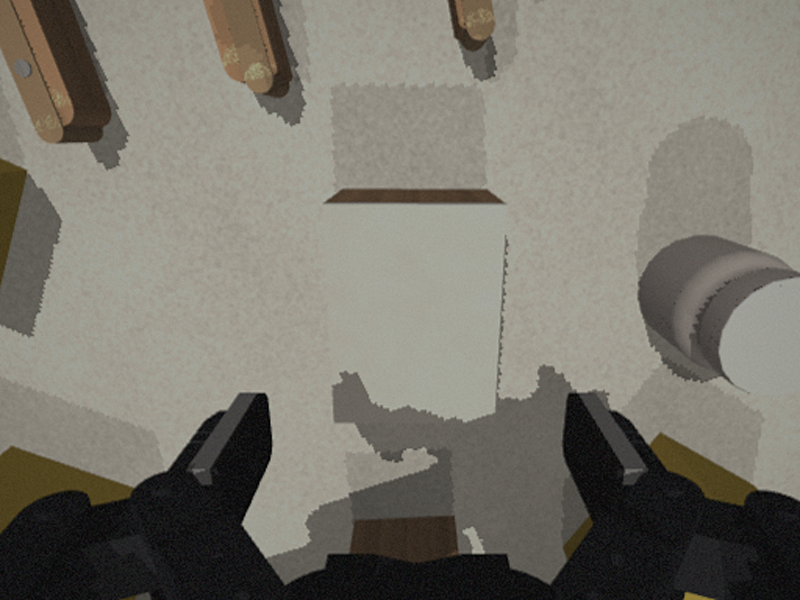

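The wrist view shows the wide block's front edge at (323–506, 203), square to the gripper and centred within 1 mm. I'll descend with the fingers straddling it.

>>> apply_moves([
  {"linear": [0.002, -0.001, 0.025], "delta_rot": [0, 0, -0.2], "fingers": 0},
  {"linear": [0.004, -0.001, 0.05], "delta_rot": [0, 0, -0.2], "fingers": 0},
  {"linear": [0.004, -0.001, 0.07], "delta_rot": [0, 0, -0.2], "fingers": 0},
  {"linear": [0.004, -0.001, 0.085], "delta_rot": [0, 0, -0.2], "fingers": 0},
  {"linear": [0.004, -0.001, 0.097], "delta_rot": [0, 0, -0.2], "fingers": 0},
  {"linear": [0.004, -0.001, 0.097], "delta_rot": [0, 0, -0.2], "fingers": 0},
  {"linear": [0.004, -0.001, 0.097], "delta_rot": [0, 0, -0.2], "fingers": 15},
  {"linear": [0.004, -0.001, 0.097], "delta_rot": [0, 0, -0.2], "fingers": 15},
])

```text
time: 3.5
tool_pos: [0.5984, 0.0127, 0.0247]
tool_rot: [0.001, 0.819, 0.574, 0.001]
contact_force: [0.3, -0.5, -0.6]
gripper_width: 0.941
```

>>> apply_moves([
  {"linear": [0, 0, 0], "delta_rot": [0, 0, 0], "fingers": 26},
  {"linear": [0, 0, 0], "delta_rot": [0, 0, 0], "fingers": 26},
  {"linear": [0, 0, 0], "delta_rot": [0, 0, 0], "fingers": 28},
  {"linear": [0, 0, 0], "delta_rot": [0, 0, 0], "fingers": 28},
  {"linear": [0, 0, 0], "delta_rot": [0, 0, 0], "fingers": 30},
  {"linear": [0, 0, 0], "delta_rot": [0, 0, 0], "fingers": 30},
  {"linear": [0, 0, 0], "delta_rot": [0, 0, 0], "fingers": 30},
  {"linear": [0, 0, 0], "delta_rot": [0, 0, 0], "fingers": 30},
])

```text
time: 4.3
tool_pos: [0.5977, 0.0127, 0.0236]
tool_rot: [0.0, 0.819, 0.574, 0.0]
contact_force: [1.3, -0.5, 0.8]
gripper_width: 0.882
```

>>> apply_moves([
  {"linear": [0, 0, 0], "delta_rot": [0, 0, 0], "fingers": 32},
  {"linear": [0, 0, 0], "delta_rot": [0, 0, 0], "fingers": 33},
  {"linear": [0, 0, 0], "delta_rot": [0, 0, 0], "fingers": 34},
  {"linear": [0, 0, 0], "delta_rot": [0, 0, 0], "fingers": 35},
  {"linear": [0, 0, 0], "delta_rot": [0, 0, 0], "fingers": 35},
  {"linear": [0, 0, 0], "delta_rot": [0, 0, 0], "fingers": 35},
  {"linear": [0, 0, 0], "delta_rot": [0, 0, 0], "fingers": 35},
  {"linear": [0, 0, 0], "delta_rot": [0, 0, 0], "fingers": 35},
])

```text
time: 5.1
tool_pos: [0.5981, 0.0127, 0.0239]
tool_rot: [0.001, 0.819, 0.574, 0.001]
contact_force: [4.7, -3.0, 3.4]
gripper_width: 0.866
```

```bash
python3 - <<'E'
from h import *
o=np.array([.5705,.1302]); h=np.radians(82.05); ex=np.array([np.cos(h),np.sin(h)]); ey=np.array([-ex[1],ex[0]])
p=o-.085*ex-.048*ey; print(p)
plan([*p,.025],82.05)
E
```

```text
[0.60628242 0.0393781 ]
t 5.1 pos [0.5981 0.0127 0.0239] head 70.01 F [ 4.7 -3.   3.4] w 0.866
linear(mm) [27.9 -1.4 -1.1] rot [  0.1   -0.   -12.04]
```

The fingers now grip lightly (width 0.866, about 74 mm), so this is the 74 mm block. I'll turn it square and slide it in front of lane B.

>>> apply_moves([
  {"linear": [0.005, 0, 0], "delta_rot": [0, 0, -2], "fingers": 35},
  {"linear": [0.01, 0, 0], "delta_rot": [0, 0, -4], "fingers": 35},
  {"linear": [0.015, -0.001, 0], "delta_rot": [0, 0, -6], "fingers": 35},
  {"linear": [0.02, -0.001, 0], "delta_rot": [0, 0, -8], "fingers": 35},
  {"linear": [0.024, -0.0014, 0], "delta_rot": [0, 0, -10], "fingers": 35},
  {"linear": [0.028, -0.0014, 0], "delta_rot": [0, 0, -12], "fingers": 35},
  {"linear": [0.028, -0.0014, 0], "delta_rot": [0, 0, -12], "fingers": 35},
  {"linear": [0.028, -0.0014, 0], "delta_rot": [0, 0, -12], "fingers": 35},
])

```text
time: 5.9
tool_pos: [0.6053, 0.0392, 0.0238]
tool_rot: [0.0, 0.754, 0.656, -0.001]
contact_force: [-1.1, -3.1, 7.7]
gripper_width: 0.863
```

```bash
python3 - <<'E'
from h import *
plan([.6063,.0394,.025],82.05)
f=eyes.grab_frame('wrist')[:,:,::-1]; np.save('pics/w3.npy',f); cv2.imwrite('pics/w3.png',cv2.resize(f,(800,600),interpolation=cv2.INTER_CUBIC))
crop('top','t3',175,140,130,90,6)
E
```

```text
t 5.9 pos [0.6053 0.0392 0.0238] head 82.05 F [-1.1 -3.1  7.7] w 0.863
linear(mm) [ 0.3  1.  -1.2] rot [-0.05  0.06  0.  ]
```

View pics/w3.png

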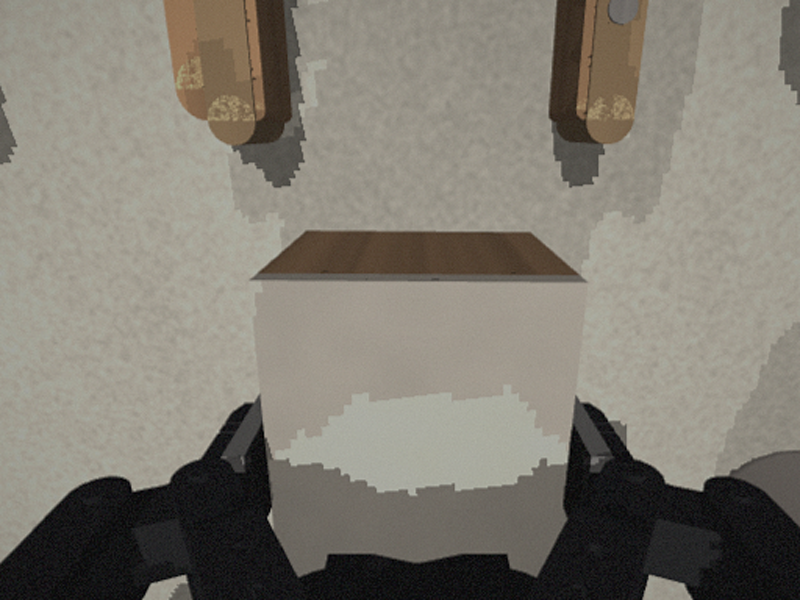

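View pics/t3.png

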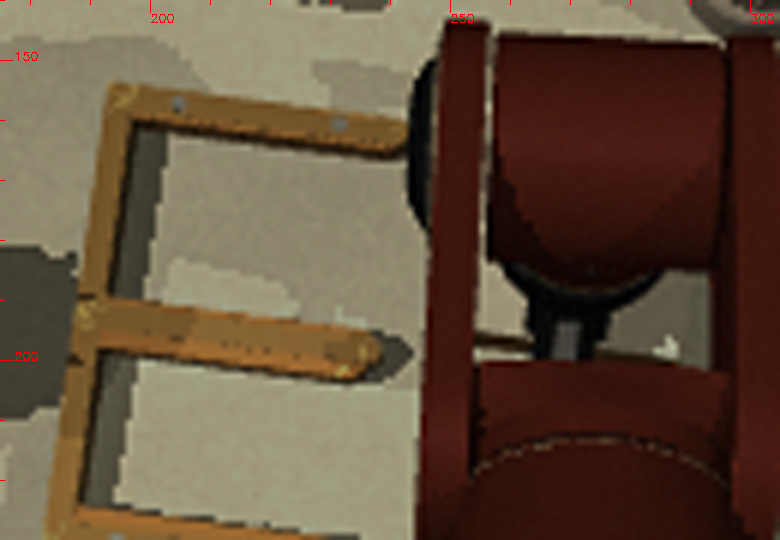

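```bash
python3 - <<'E'
from h import *
h=np.radians(82.05); ex=np.array([np.cos(h),np.sin(h)]); ey=np.array([-ex[1],ex[0]])
s=800/512; f=lambda a:(np.array(a)+.5)/s-.5
def rk(a,z):
    w=pix2w('wrist',f(a),z)[:,:2]; return np.c_[w@ex,w@ey]*1e3
print('nose tips',rk([(232,144),(611,143)],.03).round(1))
print('top front',rk([(252,278),(587,281)],.06).round(1))
print('bot front',rk([(306,231),(530,232)],.0).round(1))
s_,M,t=tool(); print('tcp',t[:2]@ex*1e3,t[:2]@ey*1e3)
E
```

```text
nose tips [[ 199.8 -545.5]
 [ 200.1 -643.6]]
top front [[ 172.2 -557.2]
 [ 171.6 -630.8]]
bot front [[ 171.6 -556.5]
 [ 171.3 -631. ]]
tcp 122.58064477858768 -594.0973476778048
```

The block is square within about 0.5° and 0.5 mm off lane B's centre line. I'll make the trial push with the light grip, first up to the mouth and then slowly past x=+2.

>>> apply_moves([
  {"linear": [0.005, 0.0003, -0.001], "delta_rot": [0, 0, -0.2], "fingers": 35},
  {"linear": [0.01, 0.0006, -0.001], "delta_rot": [0, 0, -0.4], "fingers": 35},
  {"linear": [0.015, 0.0006, -0.001], "delta_rot": [0, 0, -0.4], "fingers": 35},
  {"linear": [0.02, 0.0006, -0.001], "delta_rot": [0, 0, -0.4], "fingers": 35},
  {"linear": [0.024, 0.0006, -0.001], "delta_rot": [0, 0, -0.4], "fingers": 35},
  {"linear": [0.028, 0.0006, -0.001], "delta_rot": [0, 0, -0.4], "fingers": 35},
  {"linear": [0.03, 0.0006, -0.001], "delta_rot": [0, 0, -0.4], "fingers": 35},
  {"linear": [0.03, 0.0006, -0.001], "delta_rot": [0, 0, -0.4], "fingers": 35},
])

```text
time: 6.8
tool_pos: [0.6094, 0.0693, 0.0239]
tool_rot: [-0.001, 0.752, 0.659, -0.001]
contact_force: [-0.7, -3.3, 4.8]
gripper_width: 0.861
```

>>> apply_moves([
  {"linear": [0.001, 0, 0], "delta_rot": [0, 0, 0], "fingers": 35},
  {"linear": [0.002, 0, 0], "delta_rot": [0, 0, 0], "fingers": 35},
  {"linear": [0.003, 0, 0], "delta_rot": [0, 0, 0], "fingers": 35},
  {"linear": [0.004, 0, 0], "delta_rot": [0, 0, 0], "fingers": 35},
  {"linear": [0.005, 0, 0], "delta_rot": [0, 0, 0], "fingers": 35},
  {"linear": [0.006, 0, 0], "delta_rot": [0, 0, 0], "fingers": 35},
  {"linear": [0.007, 0, 0], "delta_rot": [0, 0, 0], "fingers": 35},
  {"linear": [0.008, 0, 0], "delta_rot": [0, 0, 0], "fingers": 35},
])

```text
time: 7.6
tool_pos: [0.6104, 0.0767, 0.0239]
tool_rot: [-0.0, 0.752, 0.659, -0.001]
contact_force: [-1.8, -5.3, 5.7]
gripper_width: 0.866
```

>>> apply_moves([
  {"linear": [0.001, 0, 0], "delta_rot": [0, 0, 0], "fingers": 35},
  {"linear": [0.002, 0, 0], "delta_rot": [0, 0, 0], "fingers": 35},
  {"linear": [0.003, 0, 0], "delta_rot": [0, 0, 0], "fingers": 35},
  {"linear": [0.004, 0, 0], "delta_rot": [0, 0, 0], "fingers": 35},
  {"linear": [0.005, 0, 0], "delta_rot": [0, 0, 0], "fingers": 35},
  {"linear": [0.006, 0, 0], "delta_rot": [0, 0, 0], "fingers": 35},
  {"linear": [0.007, 0, 0], "delta_rot": [0, 0, 0], "fingers": 35},
  {"linear": [0.008, 0, 0], "delta_rot": [0, 0, 0], "fingers": 35},
])

```text
time: 8.4
tool_pos: [0.6114, 0.0846, 0.0239]
tool_rot: [-0.0, 0.752, 0.659, -0.001]
contact_force: [-1.9, -5.2, 5.0]
gripper_width: 0.864
```

```bash
python3 - <<'E'
from h import *
f=eyes.grab_frame('wrist')[:,:,::-1]; np.save('pics/w4.npy',f); cv2.imwrite('pics/w4.png',cv2.resize(f,(800,600),interpolation=cv2.INTER_CUBIC))
E
```

```text
(no output)
```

View pics/w4.png

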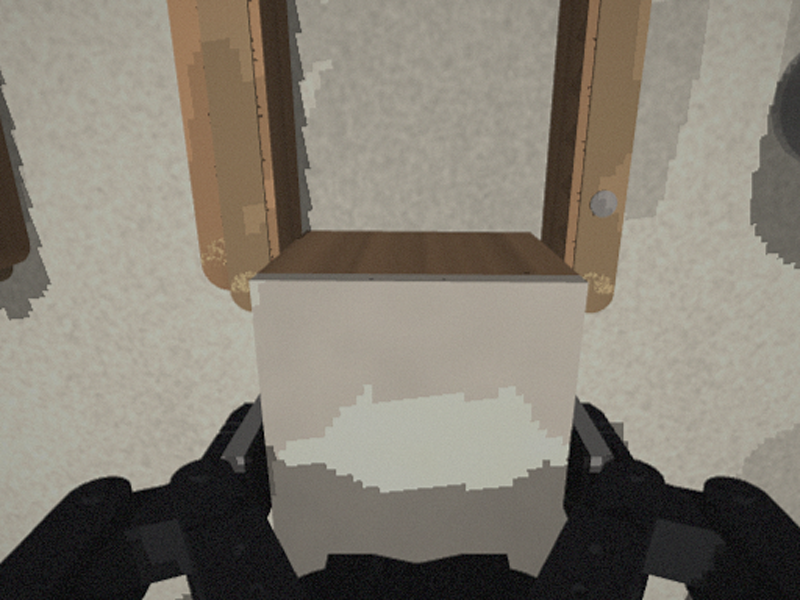

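The front edge stayed at the same pixels (252–587, 279) while the noses passed it, and the force is a steady 5 N. So the wide block is about 11 mm into lane B and not binding. I'll slide it a bit farther, then release.

>>> apply_moves([
  {"linear": [0.002, 0, 0], "delta_rot": [0, 0, 0], "fingers": 35},
  {"linear": [0.004, 0, 0], "delta_rot": [0, 0, 0], "fingers": 35},
  {"linear": [0.006, 0, 0], "delta_rot": [0, 0, 0], "fingers": 35},
  {"linear": [0.008, 0, 0], "delta_rot": [0, 0, 0], "fingers": 35},
  {"linear": [0.009, 0, 0], "delta_rot": [0, 0, 0], "fingers": 35},
  {"linear": [0.009, 0, 0], "delta_rot": [0, 0, 0], "fingers": 20},
  {"linear": [0.009, 0, 0], "delta_rot": [0, 0, 0], "fingers": 0},
  {"linear": [0.009, 0, 0], "delta_rot": [0, 0, 0], "fingers": 0},
])

```text
time: 9.25
tool_pos: [0.6122, 0.0945, 0.0229]
tool_rot: [-0.001, 0.752, 0.659, -0.001]
contact_force: [0.3, 0.1, 0.3]
gripper_width: 0.998
```

>>> apply_moves([
  {"linear": [0, 0, -0.02], "delta_rot": [0, 0, 0], "fingers": 0},
  {"linear": [0, 0, -0.05], "delta_rot": [0, 0, 0], "fingers": 0},
  {"linear": [0, 0, -0.08], "delta_rot": [0, 0, 0], "fingers": 0},
  {"linear": [-0.03, 0, -0.08], "delta_rot": [0, 0, 0], "fingers": 60},
  {"linear": [-0.06, 0, -0.08], "delta_rot": [0, 0, 0], "fingers": 120},
  {"linear": [-0.09, 0, -0.08], "delta_rot": [0, 0, 0], "fingers": 150},
  {"linear": [-0.1, 0, -0.08], "delta_rot": [0, 0, 0], "fingers": 150},
  {"linear": [-0.1, 0, -0.08], "delta_rot": [0, 0, 0], "fingers": 150},
])

```text
time: 10.05
tool_pos: [0.5999, -0.0058, 0.1038]
tool_rot: [-0.001, 0.753, 0.658, -0.0]
contact_force: [-0.2, 0.7, 0.3]
gripper_width: 0.415
```

```bash
python3 - <<'E'
from h import *
f=eyes.grab_frame('wrist')[:,:,::-1]; np.save('pics/w5.npy',f); cv2.imwrite('pics/w5.png',cv2.resize(f,(800,600),interpolation=cv2.INTER_CUBIC))
plan([.6,0,.038],82.3)
E
```

```text
t 10.1 pos [ 0.6001 -0.0049  0.1039] head 82.36 F [ 0.9  0.3 -0.3] w 0.411
linear(mm) [ 4.8 -0.7 65.9] rot [-0.05 -0.05  0.06]
```

View pics/w5.png

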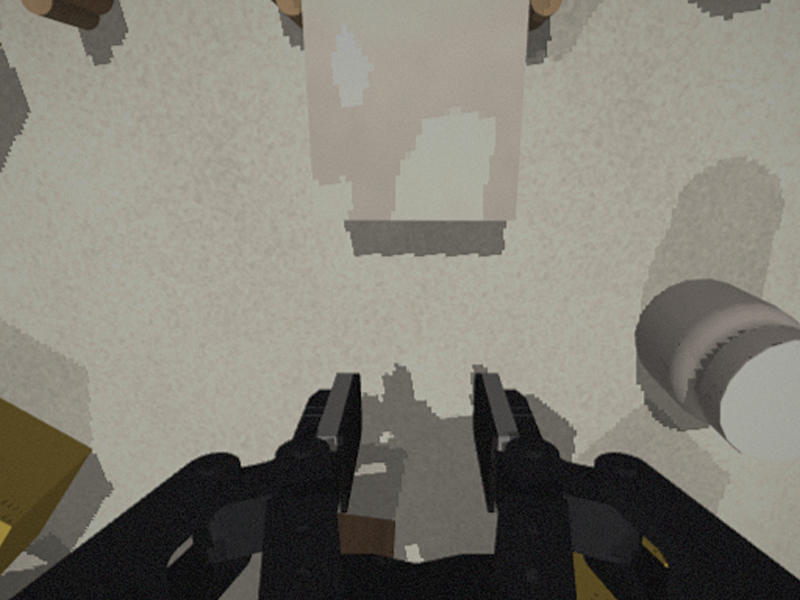

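The wide block's rear edge is at (308–517, 220), square behind the mouth, and the fingers are 35 mm apart. I'll lower them behind it and push.

>>> apply_moves([
  {"linear": [0, 0, 0.03], "delta_rot": [0, 0, 0], "fingers": 150},
  {"linear": [0, 0, 0.055], "delta_rot": [0, 0, 0], "fingers": 150},
  {"linear": [0, 0, 0.068], "delta_rot": [0, 0, 0], "fingers": 150},
  {"linear": [0.01, 0, 0.068], "delta_rot": [0, 0, 0], "fingers": 150},
  {"linear": [0.02, 0, 0.068], "delta_rot": [0, 0, 0], "fingers": 150},
  {"linear": [0.03, 0, 0.068], "delta_rot": [0, 0, 0], "fingers": 150},
  {"linear": [0.036, 0, 0.068], "delta_rot": [0, 0, 0], "fingers": 150},
  {"linear": [0.04, 0, 0.068], "delta_rot": [0, 0, 0], "fingers": 150},
])

```text
time: 10.9
tool_pos: [0.6069, 0.0348, 0.0379]
tool_rot: [0.001, 0.752, 0.659, 0.0]
contact_force: [-0.4, -3.5, 2.1]
gripper_width: 0.413
```

>>> apply_moves([
  {"linear": [0.003, 0, 0], "delta_rot": [0, 0, 0], "fingers": 150},
  {"linear": [0.006, 0, 0], "delta_rot": [0, 0, 0], "fingers": 150},
  {"linear": [0.009, 0, 0], "delta_rot": [0, 0, 0], "fingers": 150},
  {"linear": [0.012, 0, 0], "delta_rot": [0, 0, 0], "fingers": 150},
  {"linear": [0.015, 0, 0], "delta_rot": [0, 0, 0], "fingers": 150},
  {"linear": [0.018, 0, 0], "delta_rot": [0, 0, 0], "fingers": 150},
  {"linear": [0.021, 0, 0], "delta_rot": [0, 0, 0], "fingers": 150},
  {"linear": [0.024, 0, 0], "delta_rot": [0, 0, 0], "fingers": 150},
])

```text
time: 11.7
tool_pos: [0.609, 0.0585, 0.0363]
tool_rot: [0.0, 0.752, 0.659, 0.0]
contact_force: [0.1, -4.0, 1.7]
gripper_width: 0.41
```

```bash
python3 - <<'E'
from h import *
plan([.6,0,.038],82.3)
f=eyes.grab_frame('wrist')[:,:,::-1]; np.save('pics/w6.npy',f); cv2.imwrite('pics/w6.png',cv2.resize(f,(800,600),interpolation=cv2.INTER_CUBIC))
E
```

```text
t 11.7 pos [0.609  0.0585 0.0363] head 82.41 F [ 0.1 -4.   1.7] w 0.41
linear(mm) [-59.2  -1.2  -1.7] rot [0.01 0.   0.11]
```

View pics/w6.png

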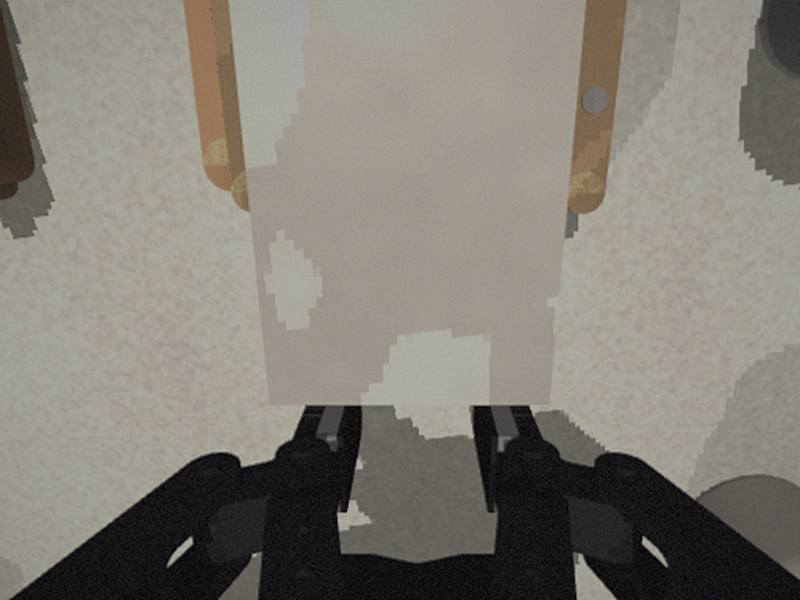

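>>> apply_moves([
  {"linear": [0.004, 0, 0], "delta_rot": [0, 0, 0], "fingers": 150},
  {"linear": [0.008, 0, 0], "delta_rot": [0, 0, 0], "fingers": 150},
  {"linear": [0.012, 0, 0], "delta_rot": [0, 0, 0], "fingers": 150},
  {"linear": [0.016, 0, 0], "delta_rot": [0, 0, 0], "fingers": 150},
  {"linear": [0.02, 0, 0], "delta_rot": [0, 0, 0], "fingers": 150},
  {"linear": [0.024, 0, 0], "delta_rot": [0, 0, 0], "fingers": 150},
  {"linear": [0.028, 0, 0], "delta_rot": [0, 0, 0], "fingers": 150},
  {"linear": [0.032, 0, 0], "delta_rot": [0, 0, 0], "fingers": 150},
])

```text
time: 12.55
tool_pos: [0.6132, 0.0904, 0.0363]
tool_rot: [0.0, 0.752, 0.659, -0.0]
contact_force: [0.5, -3.5, 2.5]
gripper_width: 0.414
```

>>> apply_moves([
  {"linear": [0.004, 0, 0], "delta_rot": [0, 0, 0], "fingers": 150},
  {"linear": [0.008, 0, 0], "delta_rot": [0, 0, 0], "fingers": 150},
  {"linear": [0.012, 0, 0], "delta_rot": [0, 0, 0], "fingers": 150},
  {"linear": [0.016, 0, 0], "delta_rot": [0, 0, 0], "fingers": 150},
  {"linear": [0.02, 0, 0], "delta_rot": [0, 0, 0], "fingers": 150},
  {"linear": [0.023, 0, 0], "delta_rot": [0, 0, 0], "fingers": 150},
  {"linear": [0.026, 0, 0], "delta_rot": [0, 0, 0], "fingers": 150},
  {"linear": [0.028, 0, 0], "delta_rot": [0, 0, 0], "fingers": 150},
])

```text
time: 13.35
tool_pos: [0.6168, 0.1181, 0.0363]
tool_rot: [0.0, 0.752, 0.659, -0.0]
contact_force: [0.6, -3.8, 1.8]
gripper_width: 0.411
```

```bash
python3 - <<'E'
from h import *
plan([.6,0,.038],82.3)
f=eyes.grab_frame('wrist')[:,:,::-1]; np.save('pics/w7.npy',f); cv2.imwrite('pics/w7.png',cv2.resize(f,(800,600),interpolation=cv2.INTER_CUBIC))
E
```

```text
t 13.35 pos [0.6168 0.1181 0.0363] head 82.42 F [ 0.6 -3.8  1.8] w 0.411
linear(mm) [-119.3   -1.1   -1.7] rot [0.   0.   0.12]
```

View pics/w7.png

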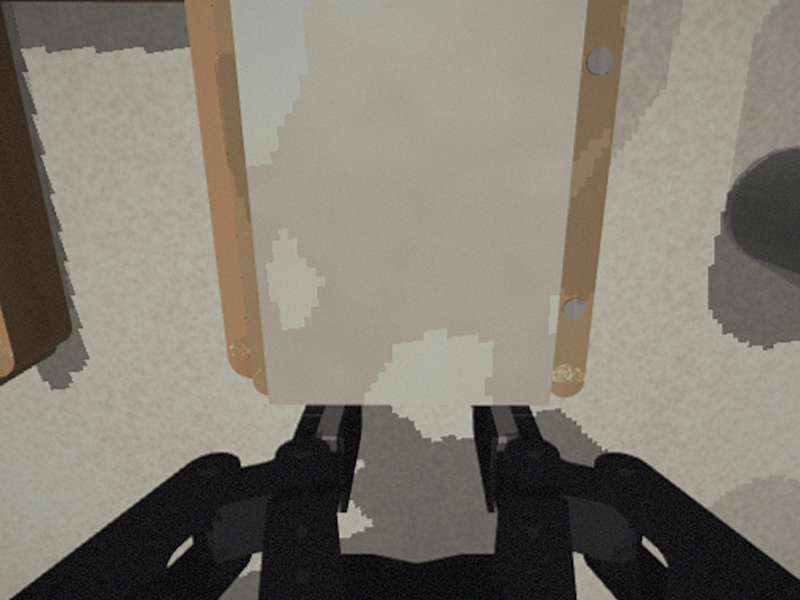

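>>> apply_moves([
  {"linear": [0.001, 0, 0], "delta_rot": [0, 0, 0], "fingers": 150},
  {"linear": [0.002, 0, 0], "delta_rot": [0, 0, 0], "fingers": 150},
  {"linear": [0.003, 0, 0], "delta_rot": [0, 0, 0], "fingers": 150},
  {"linear": [0.004, 0, 0], "delta_rot": [0, 0, 0], "fingers": 150},
  {"linear": [0.005, 0, 0], "delta_rot": [0, 0, 0], "fingers": 150},
  {"linear": [0.006, 0, 0], "delta_rot": [0, 0, 0], "fingers": 150},
  {"linear": [0.006, 0, 0], "delta_rot": [0, 0, 0], "fingers": 150},
  {"linear": [0.006, 0, 0], "delta_rot": [0, 0, 0], "fingers": 150},
])

```text
time: 14.2
tool_pos: [0.6176, 0.124, 0.0363]
tool_rot: [-0.0, 0.752, 0.659, 0.0]
contact_force: [1.7, -3.0, 1.3]
gripper_width: 0.411
```

>>> apply_moves([
  {"linear": [0.0004, 0, 0], "delta_rot": [0, 0, 0], "fingers": 150},
  {"linear": [0.0008, 0, 0], "delta_rot": [0, 0, 0], "fingers": 150},
  {"linear": [0.0012, 0, 0], "delta_rot": [0, 0, 0], "fingers": 150},
  {"linear": [0.0015, 0, 0], "delta_rot": [0, 0, 0], "fingers": 150},
  {"linear": [0.0018, 0, 0], "delta_rot": [0, 0, 0], "fingers": 150},
  {"linear": [0.002, 0, 0], "delta_rot": [0, 0, 0], "fingers": 150},
  {"linear": [0.002, 0, 0], "delta_rot": [0, 0, 0], "fingers": 150},
  {"linear": [0.002, 0, 0], "delta_rot": [0, 0, 0], "fingers": 150},
])

```text
time: 15.0
tool_pos: [0.6177, 0.1248, 0.0363]
tool_rot: [0.0, 0.752, 0.659, -0.001]
contact_force: [0.8, -6.6, 2.9]
gripper_width: 0.414
```

>>> apply_moves([
  {"linear": [0.0003, 0, 0], "delta_rot": [0, 0, 0], "fingers": 150},
  {"linear": [0.0005, 0, 0], "delta_rot": [0, 0, 0], "fingers": 150},
  {"linear": [0.001, 0, 0], "delta_rot": [0, 0, 0], "fingers": 150},
  {"linear": [0.001, 0, 0], "delta_rot": [0, 0, 0], "fingers": 150},
  {"linear": [0.0015, 0, 0], "delta_rot": [0, 0, 0], "fingers": 150},
  {"linear": [0.0015, 0, 0], "delta_rot": [0, 0, 0], "fingers": 150},
  {"linear": [0.0015, 0, 0], "delta_rot": [0, 0, 0], "fingers": 150},
  {"linear": [0.0015, 0, 0], "delta_rot": [0, 0, 0], "fingers": 150},
])

```text
time: 15.8
tool_pos: [0.6177, 0.1248, 0.0363]
tool_rot: [0.001, 0.752, 0.659, -0.002]
contact_force: [-0.6, -12.9, 4.3]
gripper_width: 0.416
```

```bash
python3 - <<'E'
from h import *
plan([.6,0,.038],82.3)
f=eyes.grab_frame('side')[:,:,::-1]; cv2.imwrite('pics/s7.png',cv2.resize(f[110:290,160:400],None,fx=3.3,fy=3.3,interpolation=cv2.INTER_CUBIC))
crop('top','t7',175,140,130,90,6)
E
```

```text
t 15.8 pos [0.6177 0.1248 0.0363] head 82.39 F [ -0.6 -12.9   4.3] w 0.416
linear(mm) [-126.1   -1.    -1.1] rot [-0.05  0.26  0.09]
```

View pics/t7.png

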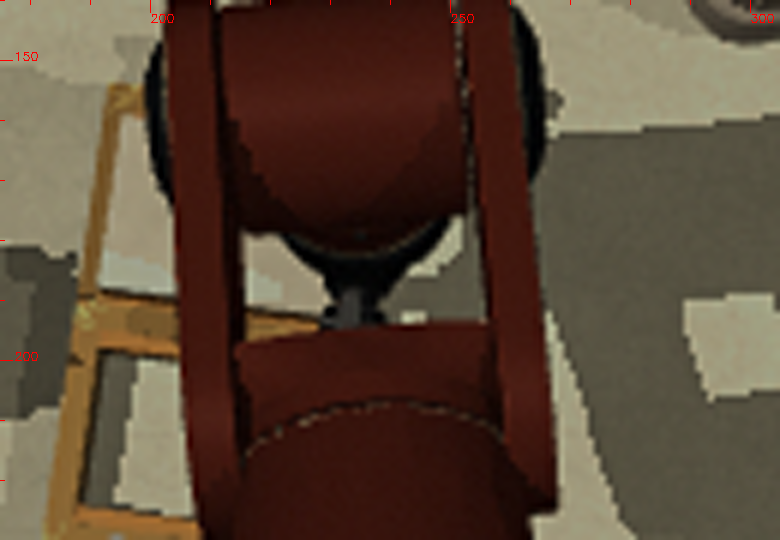

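View pics/s7.png

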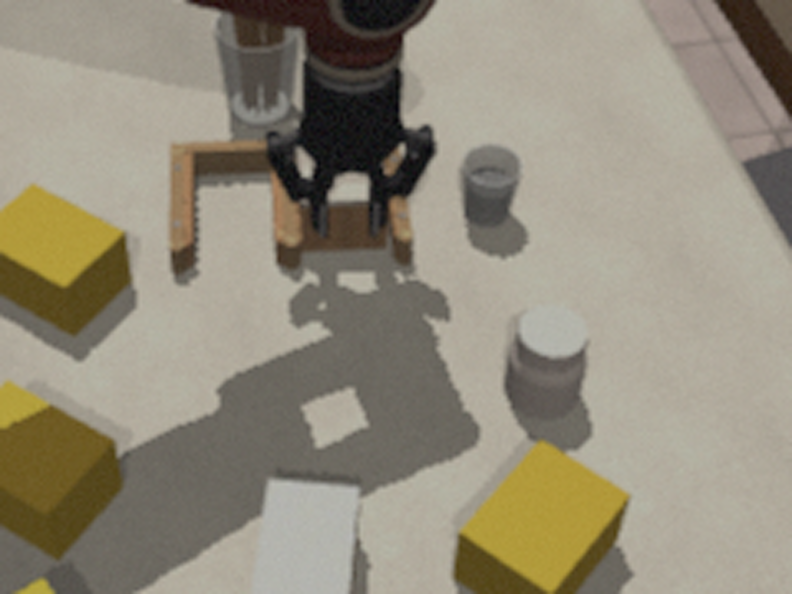

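The force rises to 13 N with no further motion, and the top view shows the block's top against the stop. The wide block is home, so I'll back off and go to the narrow block.

>>> apply_moves([
  {"linear": [-0.01, 0, 0], "delta_rot": [0, 0, 0], "fingers": 150},
  {"linear": [-0.03, 0, 0], "delta_rot": [0, 0, 0], "fingers": 150},
  {"linear": [-0.05, 0, -0.02], "delta_rot": [0, 0, 0], "fingers": 100},
  {"linear": [-0.07, 0, -0.05], "delta_rot": [0, 0, 0], "fingers": 50},
  {"linear": [-0.09, 0, -0.08], "delta_rot": [0, 0, 0], "fingers": 0},
  {"linear": [-0.1, 0, -0.12], "delta_rot": [0, 0, 0], "fingers": 0},
  {"linear": [-0.1, 0, -0.14], "delta_rot": [0, 0, 0], "fingers": 0},
  {"linear": [-0.1, 0, -0.14], "delta_rot": [0, 0, 0], "fingers": 0},
])

```text
time: 16.7
tool_pos: [0.6068, 0.0284, 0.1805]
tool_rot: [0.002, 0.752, 0.659, 0.003]
contact_force: [0.4, -0.0, 0.9]
gripper_width: 0.996
```

```bash
python3 - <<'E'
from h import *
plan([.524,-.177,.13],73.3)
f=eyes.grab_frame('wrist')[:,:,::-1]; np.save('pics/w8.npy',f); cv2.imwrite('pics/w8.png',cv2.resize(f,(800,600),interpolation=cv2.INTER_CUBIC))
E
```

```text
t 16.7 pos [0.6068 0.0284 0.1805] head 82.41 F [ 0.4 -0.   0.9] w 0.996
linear(mm) [-214.7  -55.3   49.6] rot [ 0.38 -0.17  9.11]
```

View pics/w8.png

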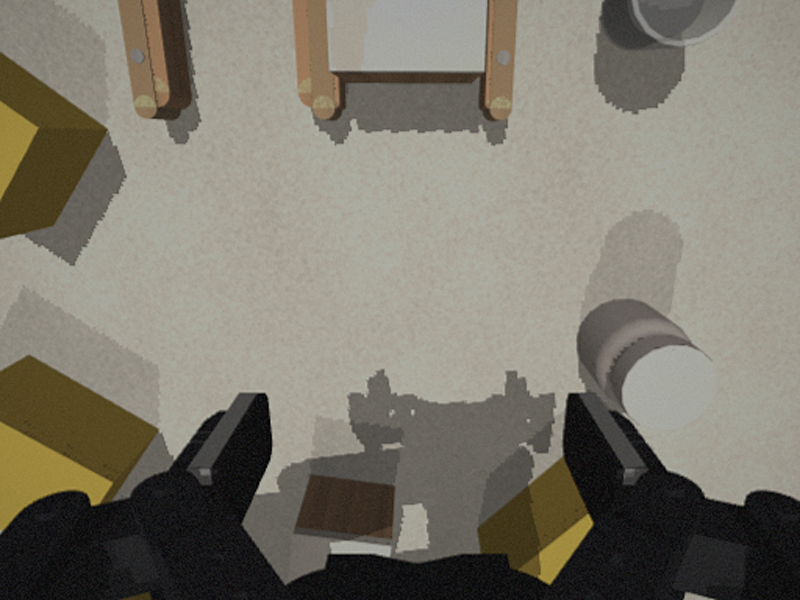

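>>> apply_moves([
  {"linear": [-0.035, -0.009, 0], "delta_rot": [0.1, 0, 2], "fingers": 0},
  {"linear": [-0.07, -0.018, 0.005], "delta_rot": [0.2, -0.1, 4], "fingers": 0},
  {"linear": [-0.105, -0.027, 0.01], "delta_rot": [0.3, -0.1, 6], "fingers": 0},
  {"linear": [-0.14, -0.036, 0.02], "delta_rot": [0.4, -0.2, 8], "fingers": 0},
  {"linear": [-0.175, -0.045, 0.03], "delta_rot": [0.4, -0.2, 9.1], "fingers": 0},
  {"linear": [-0.21, -0.054, 0.04], "delta_rot": [0.4, -0.2, 9.1], "fingers": 0},
  {"linear": [-0.215, -0.055, 0.05], "delta_rot": [0.4, -0.2, 9.1], "fingers": 0},
  {"linear": [-0.215, -0.055, 0.05], "delta_rot": [0.4, -0.2, 9.1], "fingers": 0},
])

```text
time: 17.55
tool_pos: [0.5196, -0.1768, 0.1222]
tool_rot: [-0.005, 0.803, 0.596, -0.005]
contact_force: [0.5, 1.2, -0.6]
gripper_width: 1.001
```

```bash
python3 - <<'E'
from h import *
plan([.524,-.177,.025],73.3)
f=eyes.grab_frame('wrist')[:,:,::-1]; np.save('pics/w9.npy',f); cv2.imwrite('pics/w9.png',cv2.resize(f,(800,600),interpolation=cv2.INTER_CUBIC))
crop('top','t9',175,140,130,100,6)
E
```

```text
t 17.55 pos [ 0.5196 -0.1768  0.1222] head 73.23 F [ 0.5  1.2 -0.6] w 1.001
linear(mm) [ 1.3  5.6 97.2] rot [-0.77  0.1  -0.07]
```

View pics/w9.png

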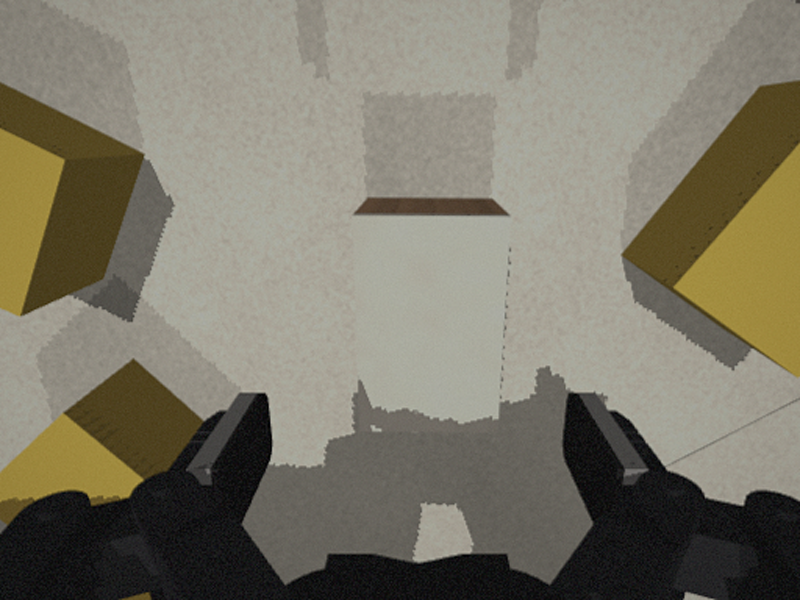

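View pics/t9.png

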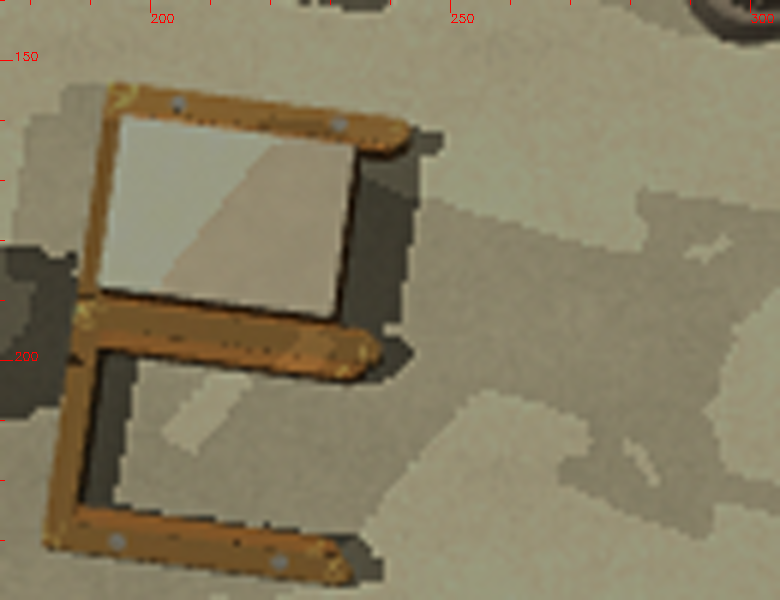

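The top view shows the wide block flush against the stop in lane B. The wrist view shows the narrow block's front edge at (353–510, 215), square to the gripper but 6 mm to the right. I'll centre on it and descend.

>>> apply_moves([
  {"linear": [0.001, 0.003, 0.01], "delta_rot": [-0.4, 0, 0], "fingers": 0},
  {"linear": [0.001, 0.006, 0.03], "delta_rot": [-0.8, 0, 0], "fingers": 0},
  {"linear": [0.001, 0.006, 0.05], "delta_rot": [-0.8, 0, 0], "fingers": 0},
  {"linear": [0.001, 0.006, 0.07], "delta_rot": [-0.8, 0, 0], "fingers": 0},
  {"linear": [0.001, 0.006, 0.085], "delta_rot": [-0.8, 0, 0], "fingers": 0},
  {"linear": [0.001, 0.006, 0.098], "delta_rot": [-0.8, 0, 0], "fingers": 0},
  {"linear": [0.001, 0.006, 0.098], "delta_rot": [-0.8, 0, 0], "fingers": 20},
  {"linear": [0.001, 0.006, 0.098], "delta_rot": [-0.8, 0, 0], "fingers": 40},
])

```text
time: 18.45
tool_pos: [0.5276, -0.1786, 0.0284]
tool_rot: [0.004, 0.802, 0.597, 0.001]
contact_force: [0.5, 0.5, -0.5]
gripper_width: 0.846
```

>>> apply_moves([
  {"linear": [0, 0, 0], "delta_rot": [0, 0, 0], "fingers": 48},
  {"linear": [0, 0, 0], "delta_rot": [0, 0, 0], "fingers": 54},
  {"linear": [0, 0, 0], "delta_rot": [0, 0, 0], "fingers": 58},
  {"linear": [0, 0, 0], "delta_rot": [0, 0, 0], "fingers": 60},
  {"linear": [0, 0, 0], "delta_rot": [0, 0, 0], "fingers": 60},
  {"linear": [0, 0, 0], "delta_rot": [0, 0, 0], "fingers": 60},
  {"linear": [0, 0, 0], "delta_rot": [0, 0, 0], "fingers": 60},
  {"linear": [0, 0, 0], "delta_rot": [0, 0, 0], "fingers": 60},
])

```text
time: 19.25
tool_pos: [0.5272, -0.1788, 0.0283]
tool_rot: [0.004, 0.802, 0.597, 0.0]
contact_force: [-2.6, 0.3, 1.8]
gripper_width: 0.768
```

>>> apply_moves([
  {"linear": [0, 0, 0], "delta_rot": [0, 0, 0], "fingers": 62},
  {"linear": [0, 0, 0], "delta_rot": [0, 0, 0], "fingers": 63},
  {"linear": [0, 0, 0], "delta_rot": [0, 0, 0], "fingers": 64},
  {"linear": [0, 0, 0], "delta_rot": [0, 0, 0], "fingers": 65},
  {"linear": [0, 0, 0], "delta_rot": [0, 0, 0], "fingers": 66},
  {"linear": [0, 0, 0], "delta_rot": [0, 0, 0], "fingers": 66},
  {"linear": [0, 0, 0], "delta_rot": [0, 0, 0], "fingers": 66},
  {"linear": [0, 0, 0], "delta_rot": [0, 0, 0], "fingers": 66},
])

```text
time: 20.05
tool_pos: [0.5273, -0.1787, 0.0284]
tool_rot: [0.004, 0.802, 0.597, 0.001]
contact_force: [-3.3, 1.6, 3.9]
gripper_width: 0.747
```

```bash
python3 - <<'E'
from h import *
o=np.array([.5705,.1302]); h=np.radians(82.3); ex=np.array([np.cos(h),np.sin(h)]); ey=np.array([-ex[1],ex[0]])
# lane A, centre at -85
p=o-.085*ex+.048*ey; print(p)
s,M,t=tool(); print(M[:,2])
plan([*p,.025],82.3)
E
```

```text
[0.51154398 0.05239776]
[ 0.00585102 -0.00598704 -0.99996496]
t 20.05 pos [ 0.5273 -0.1787  0.0284] head 73.32 F [-3.3  1.6  3.9] w 0.747
linear(mm) [216.9 -81.5   1.9] rot [ 0.4   0.26 -8.98]
```

```bash
python3 - <<'E'
from h import *
print(pix2w('top',[(318,261),(341,278),(235,251),(260,268),(403,287),(390,266)],.06).round(3))
E
```

```text
[[ 0.406 -0.077  0.06 ]
 [ 0.363 -0.133  0.06 ]
 [ 0.432  0.13   0.06 ]
 [ 0.39   0.068  0.06 ]
 [ 0.34  -0.287  0.06 ]
 [ 0.392 -0.257  0.06 ]]
```

The path is clear. I'll slide the narrow block (width 0.747, about 64 mm) to the front of lane A.

>>> apply_moves([
  {"linear": [0.007, -0.003, 0.001], "delta_rot": [0.1, 0, 0], "fingers": 67},
  {"linear": [0.02, -0.0075, 0.002], "delta_rot": [0.2, 0.1, -0.5], "fingers": 67},
  {"linear": [0.035, -0.013, 0.002], "delta_rot": [0.3, 0.2, -1], "fingers": 67},
  {"linear": [0.05, -0.019, 0.002], "delta_rot": [0.4, 0.25, -2], "fingers": 67},
  {"linear": [0.065, -0.0245, 0.002], "delta_rot": [0.4, 0.25, -3], "fingers": 67},
  {"linear": [0.08, -0.03, 0.002], "delta_rot": [0.4, 0.25, -4], "fingers": 67},
  {"linear": [0.095, -0.0355, 0.002], "delta_rot": [0.4, 0.25, -5], "fingers": 67},
  {"linear": [0.105, -0.0395, 0.002], "delta_rot": [0.4, 0.25, -5.5], "fingers": 67},
])

```text
time: 20.85
tool_pos: [0.5231, -0.0679, 0.0285]
tool_rot: [0.005, 0.772, 0.636, 0.002]
contact_force: [0.4, -7.1, 8.5]
gripper_width: 0.739
```

```bash
python3 - <<'E'
from h import *
plan([.5115,.0524,.025],82.3)
E
```

```text
t 20.85 pos [ 0.5231 -0.0679  0.0285] head 78.92 F [ 0.4 -7.1  8.5] w 0.739
linear(mm) [115.8 -34.5   2.8] rot [ 0.52  0.2  -3.38]
```

>>> apply_moves([
  {"linear": [0.01, -0.003, 0], "delta_rot": [0.1, 0, -0.4], "fingers": 67},
  {"linear": [0.025, -0.0075, 0], "delta_rot": [0.2, 0, -1], "fingers": 67},
  {"linear": [0.04, -0.012, 0], "delta_rot": [0.2, 0, -1.5], "fingers": 67},
  {"linear": [0.055, -0.0165, 0], "delta_rot": [0.2, 0, -2], "fingers": 67},
  {"linear": [0.07, -0.021, 0], "delta_rot": [0.2, 0, -2.5], "fingers": 67},
  {"linear": [0.085, -0.0255, 0], "delta_rot": [0.2, 0, -3], "fingers": 67},
  {"linear": [0.1, -0.03, 0], "delta_rot": [0.2, 0, -3.4], "fingers": 67},
  {"linear": [0.108, -0.034, 0], "delta_rot": [0.2, 0, -3.4], "fingers": 67},
])

```text
time: 21.65
tool_pos: [0.511, 0.0455, 0.0284]
tool_rot: [0.003, 0.753, 0.658, 0.001]
contact_force: [2.4, -5.9, 8.5]
gripper_width: 0.743
```

```bash
python3 - <<'E'
from h import *
plan([.5115,.0524,.025],82.3)
f=eyes.grab_frame('wrist')[:,:,::-1]; np.save('pics/w10.npy',f); cv2.imwrite('pics/w10.png',cv2.resize(f,(800,600),interpolation=cv2.INTER_CUBIC))
E
```

```text
t 21.65 pos [0.511  0.0455 0.0284] head 82.3 F [ 2.4 -5.9  8.5] w 0.743
linear(mm) [ 6.9 -0.4  3.4] rot [ 0.36  0.1  -0.  ]
```

View pics/w10.png

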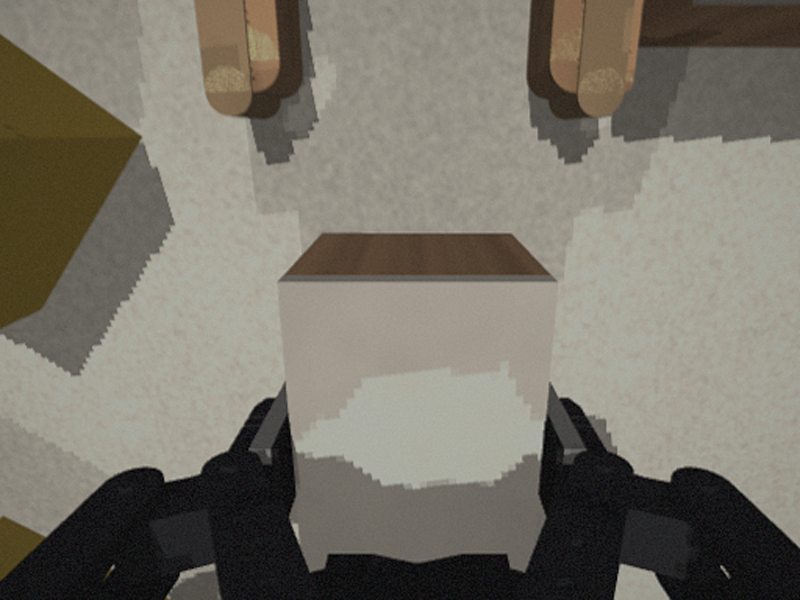

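```bash
python3 - <<'E'
from h import *
h=np.radians(82.3); ex=np.array([np.cos(h),np.sin(h)]); ey=np.array([-ex[1],ex[0]])
s=800/512; f=lambda a:(np.array(a)+.5)/s-.5
def rk(a,z):
    w=pix2w('wrist',f(a),z)[:,:2]; return np.c_[w@ex,w@ey]*1e3
print('nose tips',rk([(229,117),(600,117)],.03).round(1))
print('top front',rk([(279,279),(557,279)],.06).round(1))
print('bot front',rk([(323,234),(512,234)],.0).round(1))
E
```

```text
nose tips [[ 198.4 -449.7]
 [ 198.5 -547.4]]
top front [[ 162.7 -467.4]
 [ 162.6 -531.1]]
bot front [[ 161.7 -467.2]
 [ 161.6 -531.9]]
```

The narrow block is square and within 0.8 mm of lane A's centre line. I'll slide it in slowly.

>>> apply_moves([
  {"linear": [0.005, -0.0003, 0], "delta_rot": [0, 0, 0], "fingers": 67},
  {"linear": [0.01, -0.0006, 0], "delta_rot": [0, 0, 0], "fingers": 67},
  {"linear": [0.015, -0.0006, 0], "delta_rot": [0, 0, 0], "fingers": 67},
  {"linear": [0.02, -0.0006, 0], "delta_rot": [0, 0, 0], "fingers": 67},
  {"linear": [0.025, -0.0006, 0], "delta_rot": [0, 0, 0], "fingers": 67},
  {"linear": [0.03, -0.0006, 0], "delta_rot": [0, 0, 0], "fingers": 67},
  {"linear": [0.034, -0.0006, 0], "delta_rot": [0, 0, 0], "fingers": 67},
  {"linear": [0.036, -0.0006, 0], "delta_rot": [0, 0, 0], "fingers": 67},
])

```text
time: 22.5
tool_pos: [0.515, 0.0806, 0.0284]
tool_rot: [0.003, 0.753, 0.658, 0.001]
contact_force: [-0.5, -7.2, 10.4]
gripper_width: 0.744
```

>>> apply_moves([
  {"linear": [0.001, 0, 0], "delta_rot": [0, 0, 0], "fingers": 67},
  {"linear": [0.002, 0, 0], "delta_rot": [0, 0, 0], "fingers": 67},
  {"linear": [0.003, 0, 0], "delta_rot": [0, 0, 0], "fingers": 67},
  {"linear": [0.004, 0, 0], "delta_rot": [0, 0, 0], "fingers": 67},
  {"linear": [0.005, 0, 0], "delta_rot": [0, 0, 0], "fingers": 67},
  {"linear": [0.007, 0, 0], "delta_rot": [0, 0, 0], "fingers": 67},
  {"linear": [0.009, 0, 0], "delta_rot": [0, 0, 0], "fingers": 67},
  {"linear": [0.011, 0, 0], "delta_rot": [0, 0, 0], "fingers": 67},
])

```text
time: 23.3
tool_pos: [0.5165, 0.0913, 0.0284]
tool_rot: [0.003, 0.753, 0.658, 0.001]
contact_force: [-0.3, -7.5, 10.5]
gripper_width: 0.746
```

```bash
python3 - <<'E'
from h import *
plan([.5115,.0524,.025],82.3)
f=eyes.grab_frame('wrist')[:,:,::-1]; np.save('pics/w11.npy',f); cv2.imwrite('pics/w11.png',cv2.resize(f,(800,600),interpolation=cv2.INTER_CUBIC))
E
```

```text
t 23.3 pos [0.5165 0.0913 0.0284] head 82.22 F [-0.3 -7.5 10.5] w 0.746
linear(mm) [-39.2   0.3   3.5] rot [ 0.3   0.11 -0.08]
```

View pics/w11.png

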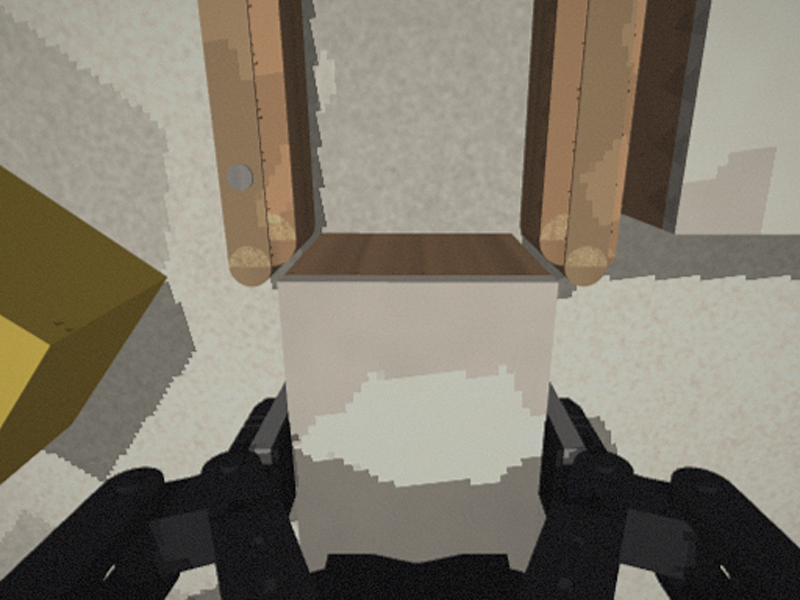

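The block is centred between the strips, with its front at the nose line. I'll slide 18 mm more, release, and then push from behind.

>>> apply_moves([
  {"linear": [0.003, 0, 0], "delta_rot": [0, 0, 0], "fingers": 67},
  {"linear": [0.006, 0, 0], "delta_rot": [0, 0, 0], "fingers": 67},
  {"linear": [0.009, 0, 0], "delta_rot": [0, 0, 0], "fingers": 67},
  {"linear": [0.012, 0, 0], "delta_rot": [0, 0, 0], "fingers": 67},
  {"linear": [0.015, 0, 0], "delta_rot": [0, 0, 0], "fingers": 67},
  {"linear": [0.018, 0, 0], "delta_rot": [0, 0, 0], "fingers": 67},
  {"linear": [0.018, 0, 0], "delta_rot": [0, 0, 0], "fingers": 45},
  {"linear": [0.018, 0, 0], "delta_rot": [0, 0, 0], "fingers": 20},
])

```text
time: 24.15
tool_pos: [0.5155, 0.1107, 0.0254]
tool_rot: [-0.001, 0.753, 0.658, -0.0]
contact_force: [-0.3, -0.1, -0.8]
gripper_width: 0.917
```

>>> apply_moves([
  {"linear": [0, 0, 0], "delta_rot": [0, 0, 0], "fingers": 10},
  {"linear": [0, 0, -0.03], "delta_rot": [0, 0, 0], "fingers": 0},
  {"linear": [0, 0, -0.07], "delta_rot": [0, 0, 0], "fingers": 0},
  {"linear": [-0.03, 0, -0.08], "delta_rot": [0, 0, 0], "fingers": 60},
  {"linear": [-0.06, 0, -0.08], "delta_rot": [0, 0, 0], "fingers": 120},
  {"linear": [-0.09, 0, -0.08], "delta_rot": [0, 0, 0], "fingers": 165},
  {"linear": [-0.1, 0, -0.08], "delta_rot": [0, 0, 0], "fingers": 165},
  {"linear": [-0.1, 0, -0.08], "delta_rot": [0, 0, 0], "fingers": 165},
])

```text
time: 24.95
tool_pos: [0.5018, 0.0105, 0.1051]
tool_rot: [-0.002, 0.754, 0.657, -0.001]
contact_force: [-0.2, 0.3, 0.7]
gripper_width: 0.35
```

```bash
python3 - <<'E'
from h import *
plan([.5115,.0524,.037],82.3)
f=eyes.grab_frame('wrist')[:,:,::-1]; np.save('pics/w12.npy',f); cv2.imwrite('pics/w12.png',cv2.resize(f,(800,600),interpolation=cv2.INTER_CUBIC))
E
```

```text
t 24.95 pos [0.5018 0.0105 0.1051] head 82.09 F [-0.2  0.3  0.7] w 0.35
linear(mm) [42.8  4.1 68.1] rot [-0.22 -0.03 -0.21]
```

View pics/w12.png

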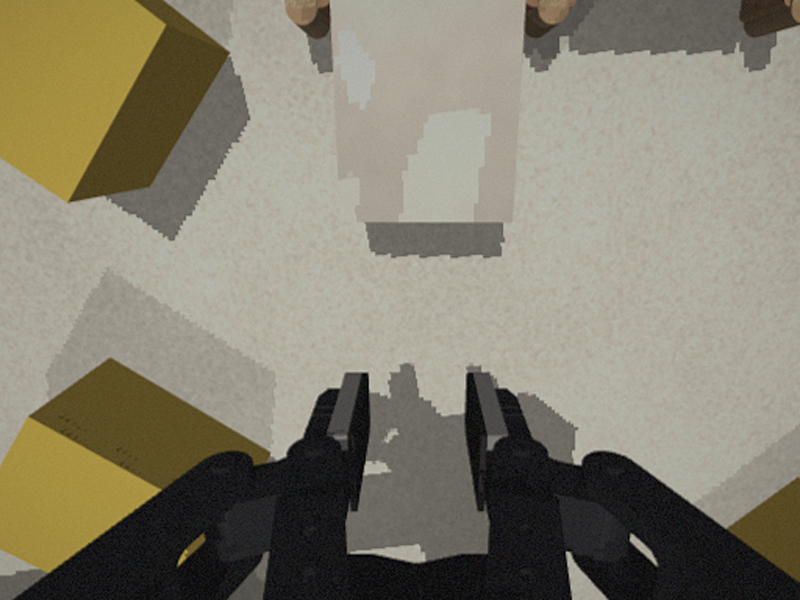

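>>> apply_moves([
  {"linear": [0, 0.002, 0.03], "delta_rot": [-0.2, 0, -0.2], "fingers": 165},
  {"linear": [0, 0.0035, 0.055], "delta_rot": [-0.2, 0, -0.2], "fingers": 165},
  {"linear": [0, 0.0035, 0.068], "delta_rot": [-0.2, 0, -0.2], "fingers": 165},
  {"linear": [0.01, 0.0035, 0.068], "delta_rot": [-0.2, 0, -0.2], "fingers": 165},
  {"linear": [0.02, 0.0035, 0.068], "delta_rot": [-0.2, 0, -0.2], "fingers": 165},
  {"linear": [0.03, 0.0035, 0.068], "delta_rot": [-0.2, 0, -0.2], "fingers": 165},
  {"linear": [0.036, 0.0035, 0.068], "delta_rot": [-0.2, 0, -0.2], "fingers": 165},
  {"linear": [0.042, 0.0035, 0.068], "delta_rot": [-0.2, 0, -0.2], "fingers": 165},
])

```text
time: 25.8
tool_pos: [0.5122, 0.0525, 0.039]
tool_rot: [0.001, 0.752, 0.659, 0.0]
contact_force: [0.2, -2.9, 2.0]
gripper_width: 0.355
```

>>> apply_moves([
  {"linear": [0.003, 0, 0], "delta_rot": [0, 0, 0], "fingers": 165},
  {"linear": [0.006, 0, 0], "delta_rot": [0, 0, 0], "fingers": 165},
  {"linear": [0.009, 0, 0], "delta_rot": [0, 0, 0], "fingers": 165},
  {"linear": [0.012, 0, 0], "delta_rot": [0, 0, 0], "fingers": 165},
  {"linear": [0.015, 0, 0], "delta_rot": [0, 0, 0], "fingers": 165},
  {"linear": [0.018, 0, 0], "delta_rot": [0, 0, 0], "fingers": 165},
  {"linear": [0.021, 0, 0], "delta_rot": [0, 0, 0], "fingers": 165},
  {"linear": [0.024, 0, 0], "delta_rot": [0, 0, 0], "fingers": 165},
])

```text
time: 26.6
tool_pos: [0.5141, 0.0763, 0.0375]
tool_rot: [-0.0, 0.752, 0.659, -0.0]
contact_force: [0.1, -3.0, 3.1]
gripper_width: 0.354
```

```bash
python3 - <<'E'
from h import *
plan([.5115,.0524,.037],82.3)
f=eyes.grab_frame('wrist')[:,:,::-1]; np.save('pics/w13.npy',f); cv2.imwrite('pics/w13.png',cv2.resize(f,(800,600),interpolation=cv2.INTER_CUBIC))
E
```

```text
t 26.6 pos [0.5141 0.0763 0.0375] head 82.42 F [ 0.1 -3.   3.1] w 0.354
linear(mm) [-24.    0.5   0.5] rot [-0.01 -0.    0.12]
```

View pics/w13.png

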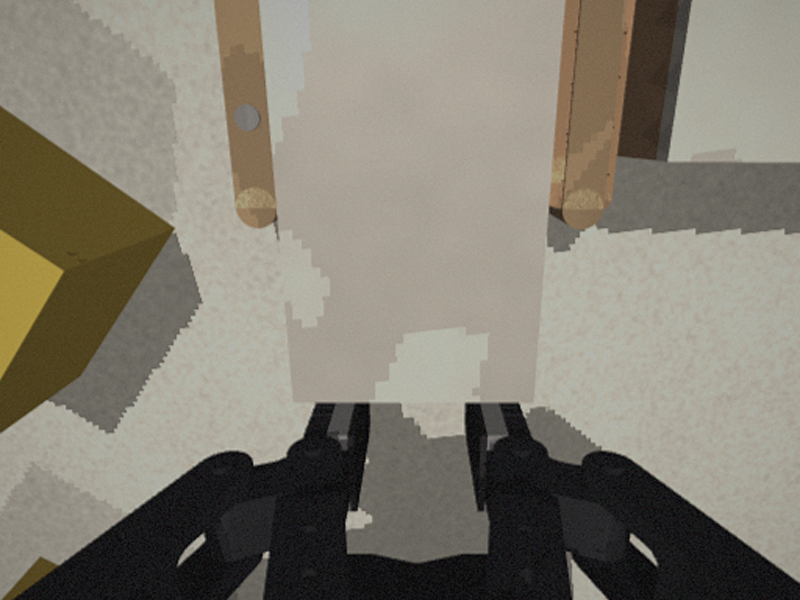

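>>> apply_moves([
  {"linear": [0.004, 0, 0], "delta_rot": [0, 0, 0], "fingers": 165},
  {"linear": [0.008, 0, 0], "delta_rot": [0, 0, 0], "fingers": 165},
  {"linear": [0.012, 0, 0], "delta_rot": [0, 0, 0], "fingers": 165},
  {"linear": [0.016, 0, 0], "delta_rot": [0, 0, 0], "fingers": 165},
  {"linear": [0.02, 0, 0], "delta_rot": [0, 0, 0], "fingers": 165},
  {"linear": [0.024, 0, 0], "delta_rot": [0, 0, 0], "fingers": 165},
  {"linear": [0.028, 0, 0], "delta_rot": [0, 0, 0], "fingers": 165},
  {"linear": [0.032, 0, 0], "delta_rot": [0, 0, 0], "fingers": 165},
])

```text
time: 27.45
tool_pos: [0.5183, 0.1082, 0.0374]
tool_rot: [-0.0, 0.752, 0.659, -0.0]
contact_force: [-0.3, -2.6, 1.3]
gripper_width: 0.348
```

>>> apply_moves([
  {"linear": [0.004, 0, 0], "delta_rot": [0, 0, 0], "fingers": 165},
  {"linear": [0.008, 0, 0], "delta_rot": [0, 0, 0], "fingers": 165},
  {"linear": [0.012, 0, 0], "delta_rot": [0, 0, 0], "fingers": 165},
  {"linear": [0.016, 0, 0], "delta_rot": [0, 0, 0], "fingers": 165},
  {"linear": [0.019, 0, 0], "delta_rot": [0, 0, 0], "fingers": 165},
  {"linear": [0.022, 0, 0], "delta_rot": [0, 0, 0], "fingers": 165},
  {"linear": [0.024, 0, 0], "delta_rot": [0, 0, 0], "fingers": 165},
  {"linear": [0.025, 0, 0], "delta_rot": [0, 0, 0], "fingers": 165},
])

```text
time: 28.25
tool_pos: [0.5217, 0.1328, 0.0375]
tool_rot: [-0.0, 0.752, 0.659, 0.0]
contact_force: [0.0, -2.3, 0.0]
gripper_width: 0.353
```

>>> apply_moves([
  {"linear": [0.0005, 0, 0], "delta_rot": [0, 0, 0], "fingers": 165},
  {"linear": [0.001, 0, 0], "delta_rot": [0, 0, 0], "fingers": 165},
  {"linear": [0.0015, 0, 0], "delta_rot": [0, 0, 0], "fingers": 165},
  {"linear": [0.002, 0, 0], "delta_rot": [0, 0, 0], "fingers": 165},
  {"linear": [0.0025, 0, 0], "delta_rot": [0, 0, 0], "fingers": 165},
  {"linear": [0.003, 0, 0], "delta_rot": [0, 0, 0], "fingers": 165},
  {"linear": [0.0035, 0, 0], "delta_rot": [0, 0, 0], "fingers": 165},
  {"linear": [0.004, 0, 0], "delta_rot": [0, 0, 0], "fingers": 165},
])

```text
time: 29.05
tool_pos: [0.5222, 0.1366, 0.0374]
tool_rot: [-0.0, 0.752, 0.659, 0.0]
contact_force: [-0.4, -1.6, -0.8]
gripper_width: 0.353
```

```bash
python3 - <<'E'
from h import *
plan([.5115,.0524,.037],82.3)
E
```

```text
t 29.05 pos [0.5222 0.1366 0.0374] head 82.42 F [-0.4 -1.6 -0.8] w 0.353
linear(mm) [-84.9   0.5   0.4] rot [-0.01 -0.01  0.12]
```

TCP is at rack x≈-0.3 mm, so about 1–2 mm remains.

>>> apply_moves([
  {"linear": [0.0005, 0, 0], "delta_rot": [0, 0, 0], "fingers": 165},
  {"linear": [0.001, 0, 0], "delta_rot": [0, 0, 0], "fingers": 165},
  {"linear": [0.0015, 0, 0], "delta_rot": [0, 0, 0], "fingers": 165},
  {"linear": [0.002, 0, 0], "delta_rot": [0, 0, 0], "fingers": 165},
  {"linear": [0.002, 0, 0], "delta_rot": [0, 0, 0], "fingers": 165},
  {"linear": [0.0025, 0, 0], "delta_rot": [0, 0, 0], "fingers": 165},
  {"linear": [0.0025, 0, 0], "delta_rot": [0, 0, 0], "fingers": 165},
  {"linear": [0.0025, 0, 0], "delta_rot": [0, 0, 0], "fingers": 165},
])

```text
time: 29.85
tool_pos: [0.5223, 0.1378, 0.0375]
tool_rot: [0.001, 0.752, 0.659, -0.001]
contact_force: [-0.9, -7.0, 0.9]
gripper_width: 0.355
```

>>> apply_moves([
  {"linear": [0.0005, 0, 0], "delta_rot": [0, 0, 0], "fingers": 165},
  {"linear": [0.001, 0, 0], "delta_rot": [0, 0, 0], "fingers": 165},
  {"linear": [0.001, 0, 0], "delta_rot": [0, 0, 0], "fingers": 165},
  {"linear": [0.0015, 0, 0], "delta_rot": [0, 0, 0], "fingers": 165},
  {"linear": [0.0015, 0, 0], "delta_rot": [0, 0, 0], "fingers": 165},
  {"linear": [0.0015, 0, 0], "delta_rot": [0, 0, 0], "fingers": 165},
  {"linear": [0.0015, 0, 0], "delta_rot": [0, 0, 0], "fingers": 165},
  {"linear": [0.0015, 0, 0], "delta_rot": [0, 0, 0], "fingers": 165},
])

```text
time: 30.65
tool_pos: [0.5222, 0.1379, 0.0375]
tool_rot: [0.001, 0.752, 0.659, -0.003]
contact_force: [-3.7, -11.5, 3.3]
gripper_width: 0.355
```

The force is rising with no motion, so the narrow block is home. I'll retreat and check.

>>> apply_moves([
  {"linear": [-0.01, 0, 0], "delta_rot": [0, 0, 0], "fingers": 165},
  {"linear": [-0.03, 0, 0], "delta_rot": [0, 0, 0], "fingers": 165},
  {"linear": [-0.05, 0, -0.02], "delta_rot": [0, 0, 0], "fingers": 165},
  {"linear": [-0.08, 0, -0.05], "delta_rot": [0, 0, 0], "fingers": 165},
  {"linear": [-0.11, 0, -0.08], "delta_rot": [0, 0, 0], "fingers": 165},
  {"linear": [-0.15, 0, -0.11], "delta_rot": [0, 0, 0], "fingers": 165},
  {"linear": [-0.19, 0, -0.14], "delta_rot": [0, 0, 0], "fingers": 165},
  {"linear": [-0.23, 0, -0.16], "delta_rot": [0, 0, 0], "fingers": 165},
])

```text
time: 31.45
tool_pos: [0.4933, -0.0888, 0.2009]
tool_rot: [0.002, 0.752, 0.659, 0.002]
contact_force: [0.9, 0.1, 0.7]
gripper_width: 0.354
```

```bash
python3 - <<'E'
from h import *
crop('top','t14',175,110,150,130,5)
f=eyes.grab_frame('side')[:,:,::-1]; cv2.imwrite('pics/s14.png',cv2.resize(f[90:270,180:380],None,fx=3.3,fy=3.3,interpolation=cv2.INTER_CUBIC))
E
```

```text
(no output)
```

View pics/t14.png

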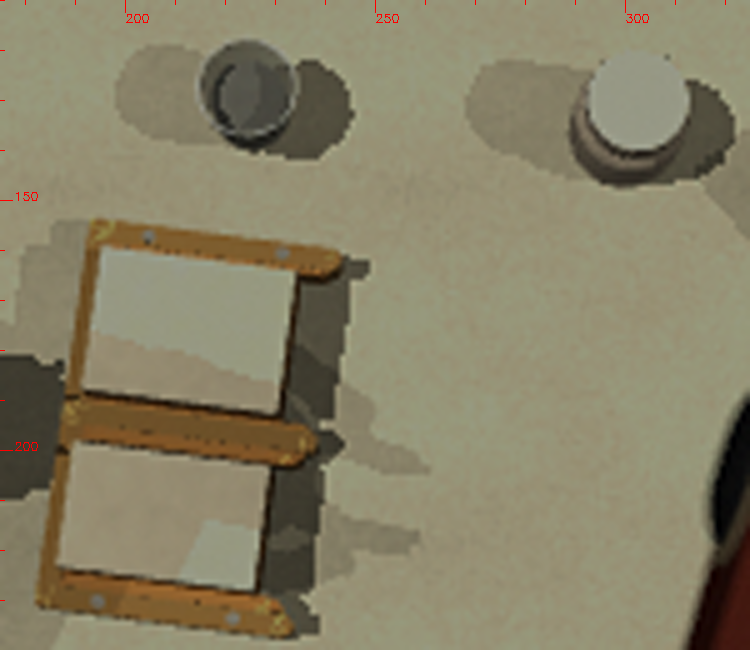

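View pics/s14.png

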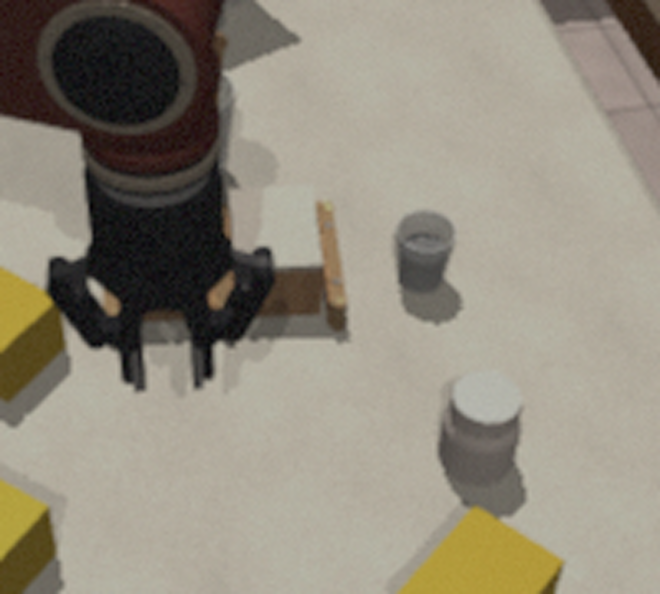

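```bash
python3 - <<'E'
from h import *
f=np.load('pics/t14.npy')
o=np.array([.5689,.1281])  # rack origin as seen by top camera
h=np.radians(82.2); ex=np.array([np.cos(h),np.sin(h)]); ey=np.array([-ex[1],ex[0]])
g=f.astype(float).mean(2).astype(np.float32)
for nm,y0 in(('B',-.048),('A',.048)):
    r=[]
    for dy in np.arange(-.022,.023,.004):
        xs=np.arange(-.005,.035,.0005)
        P=np.c_[o+xs[:,None]*ex+(y0+dy)*ey,np.full(len(xs),.06)]
        uv=w2pix('top',P).astype(np.float32)
        v=cv2.remap(g,uv[:,0:1],uv[:,1:2],cv2.INTER_LINEAR)[:,0]
        d=np.gradient(v); w=np.clip(d,0,None)**2; r.append((xs*w).sum()/w.sum()*1e3)
    r=np.array(r); print(nm,r.round(1),np.median(r))
E
```

```text
B [14.9 15.8 15.8 15.3 15.  15.3 16.2 15.7 15.3 15.1 14.8 15.9] 15.31291021927608
A [14.9 16.  15.8 15.2 15.1 14.2 15.9 15.6 15.1 14.9 15.3 15.9] 15.250659318184216
```

Both rear faces measure rack x≈15.3 mm (15 expected) and both are square. The robot is clear, so I'll hand in.

```bash
python3 -c "
from plant import job_done; print(job_done())"
```

```text
the job is handed in; nothing more can be done
None
```

Both white-faced blocks are fully home against the end stop, one in each lane, and I've handed the job in at about 31.6 s.

- **Wide block:** it went into the lane at y = −48 mm, the one farther from the robot. The wrist camera showed thinner liner strips there, so I made the trial push in that lane. It slid in without binding at about 5 N, so I never had to back out.
- **Narrow block:** it went into the other lane, at y = +48 mm.
- **How I moved them:** I slid each block along the table with a light grip to line it up, then pushed it from behind. At the end stop the pushing force reached about 13 N on the wide block and 12 N on the narrow one.

**Last checks:** the top camera put the rear faces at rack x = 15.3 mm (wide) and 15.25 mm (narrow), against 15 mm expected, and both blocks are square. Reading that picture by eye, the narrow block looked about 1.6 mm deeper than the wide one. The finer edge measurement and the final tool positions did not bear that out.

The paint cup and jar are where they stood. I never went near the stick cup, but the last pictures showed it only partly or hidden. The arm was clear of everything at hand-in, and no check failed.

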